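# Stock the reagent cabinet behind its bolted double doors

### The arm

A 6-joint arm with a two-finger parallel gripper is mounted at the origin on the work surface. World frame = base frame: x ahead of the robot, y to its left, z up, the work surface at z = 0. Lengths are in mm, angles in rad, forces in N, time in s.
With the tool pointing down it reaches from about 400 to 925 mm from the base axis. Payload 3.4 kg.
Tool frame: the origin (TCP) lies at the very end of the fingers, on their centre line; the grasp point (between the pads) lies 19 mm behind it; z points along the fingers, y is the line along which they close (so a half turn about z gives the same grasp; the last joint's range is limited). The gripper opens to 85 mm and grips with 20 to 120 N. Pads are 22 mm wide; open, the fingers measure 114 mm over their backs; the gripper's body (76 mm by 85 mm) begins 54 mm behind the grasp point. The pads swing forward as they close: fully open they stand 13 mm farther back than shut.
Start: joints at [-1.304, 0.307, 1.506, -0, 1.328, -0.073], TCP at [191.623, -542.136, 231.305] pointing down, gripper open.
Joint ranges: [-3.12, 3.12], [-1.05, 2.28], [0.14, 2.33], [-1.42, 4.57], [0.1, 2.73], [-2.68, 2.68]. Speed limits (rad/s): [2.57, 2.57, 3.14, 3.14, 3.14, 3.14].

### API

Orientations are given as a 3x3 rotation matrix whose columns are the frame's x, y, z axes.
In Python, from station import sensors, snapshot, robot gives the robot as it stands. The module is installed in compiled form; this text tells all that it offers.
- The arm moves only by the tool drive_tool, never from a script. Its argument "moves" is a list that holds one entry, the list of rows, each a list of 7 numbers: the turn, a rotation vector about the tool's x, y, z in degrees, then the shift along the tool's x, y, z in cm, then the closure, from 0 (fully open) to 1 (shut). A call has 1 to 8 rows; each row is the pose to reach, as a shift and turn from the pose commanded when the call began, along the tool's axes at that moment; what a row does not reach only later rows make up. A row lasts 1/8 s, in which the tool goes at most 62.5 mm and 10.7 degrees, less where a joint would pass 70% of its speed; a pose out of reach is approached as far as the arm can. A call with a gripper value outside its range is refused whole. The fingers move at their own pace and stop on an object; "grip_force" is the grip in N (left out, the last holds). Time passes only in rows, so rows that repeat a pose let the fingers close. It gives the time, the measured TCP pose, the force, the opening and the grip force at its end, in the units of the state.
- sensors.read_state(): the state, without advancing time (a new reading comes with each control period).
- snapshot(name): name is "scene" or "top" or "wrist"; returns a dict with "pixels" (400x640x3 uint8, blue, green, red), "fovy" (degrees; the focal length in pixels is half the picture's height over the tangent of half this angle, whatever the lens; pixels are square), "cx", "cy" (the principal point, pixels), "T" (4x4, takes a point from camera to world coordinates). Camera axes: x right, y up, looking along -z (the intrinsics and any distortion apply to the point x, -y, -z); pixel columns grow to the right and rows downward; lengths in mm; the calibration is good to about 2 mm. A picture is of the moment at which its call begins. There is no depth.
- robot.hand_in(): hands the job in; it is judged then, once.
The state is a dict: "time": time; "joint_positions": joint angles; "joint_vel": joint speeds; "effort": joint torques, N m; "tcp_pos": TCP position; "orientation": TCP orientation; "force": force on the tool from outside, world axes, zero at the start; "ft_torque": the same for the moment, N m; "opening": finger opening in mm; "gripper_force": force on a finger pad.
Only numpy, scipy, OpenCV 4.12 (cv2) and the standard library are available. Lean on these libraries where they do the work, as an engineer would, in place of code of your own. Each camera call takes 0.05 s, during which the arm holds its last target. There are 200 camera calls.

### The job

Open the cabinet's right-hand door, then draw up the bolt that it covers on the left-hand door and open that door too, both wide, about at right angles to the front. Then pull the tray fully out, stand every bottle from the bench upright on the floor of the tray, each in an empty cell of its own, keeping the bottles that are already there in the tray, and slide the tray fully home again. Leave both doors wide open and the other things on the bench where they are.

Things in the scene. Friction and masses are not known exactly. Their poses are not given: they have to be found in the camera images.
- cabinet: white steel reagent cabinet fixed to the bench, carcass 290 mm wide (y), 210 mm deep (x), 165 mm high, roof top at 165 mm; two shallow box-shaped doors, 65 mm deep, stand in front of it. Origin: middle of the carcass's front plane at bench level; its x axis points into the cabinet, y to the left seen from the robot, z up. It may be turned a little.
- active (a joint): right-hand (active) door, hinged at the right edge: 0 = shut, grows to 1.95 rad as its free edge swings towards the robot; starts at 0 to 0.08. A stiff hinge (0.12 N m) keeps it where it is left. At its free edge an overlapping hood, 74 mm wide with its top at 165 mm, covers the left door's edge and its bolt from the front and above.
- active_handle (a point): grip point on the active door's upright round steel bar handle (length 85 mm, from 70 to 155 mm above the bench, about 35 mm in front of the door face); the point is on the bar, 135 mm above the bench. In the cabinet frame with the door shut it is at x -100, y -37 mm. Its axes turn with the door: x into the door face, y along the door to its free edge.
- active_hinge (a point): point on the vertical hinge axis of the active door, at the cabinet's front right edge (cabinet frame x 0, y -145 mm), 135 mm above the bench; axes turn with the door
- passive (a joint): left-hand (passive) door, hinged at the left edge: 0 = shut, grows to 1.95 rad as its free edge swings towards the robot; same stiff hinge. Its bolt holds it shut (about 0.04 rad of play). It has no handle of its own: near its free edge its top is cut down to 120 mm above the bench over 72 mm, where the bolt stands; it can be drawn open by the raised bolt's knob or by its free edge.
- passive_hinge (a point): point on the vertical hinge axis of the passive door, at the cabinet's front left edge (cabinet frame x 0, y +145 mm), 135 mm above the bench; axes turn with the door
- bolt (a joint): upright flush bolt inside the passive door's free edge: 0 = shot down into its keep in the sill, up to 0.030 m as it is drawn straight up; clear of the keep above 0.010. Friction (2 N) keeps it where it is left.
- bolt_knob (a point): grip point on the bolt's black cylindrical knob, 18 mm diameter, 37 mm tall; the point is on its axis 14 mm below its top (138 mm above the bench when shot, and 30 mm inside the meeting line of the doors, 32 mm in front of the carcass, 25 mm behind the passive door's skin); moves with bolt and door
- tray (a joint): divided grey tray that slides out of the cabinet towards the robot, only when both doors are open: 0 = fully home, 0.17 m = fully out; friction about 2 N
- tray_pull (a point): grip point on the tray's upright pull, a square-edged post 16 mm wide (y) and 20 mm deep (x) in front of the tray, its top 14 mm above this point (150 mm above the bench), right of the middle; with the tray home it stands 32 mm in front of the carcass
- tray_in (a point): middle of the tray's inner floor (18 mm above the bench); axes like the cabinet's. The tray is 140 mm (x) by 226 mm (y) outside, walls 4 mm thick and 40 mm high over its underside (tops 54 mm above the bench), divided into 2 rows of 3 cells, 64 mm (x) by 71 mm (y) inside; from this point the cell middles lie at x -34 (front row) or +34 mm (rear row) and y +74, 0 or -74 mm
- bottle1: amber reagent bottle, round, 56 mm diameter, 100 mm tall, about 0.2 kg, heavy-bottomed: body 66 mm high, then a white cap 32 mm in diameter from 68 mm to 100 mm (grip it there from above); origin in the middle of its underside, z along its axis. Stands on the bench left of the cabinet at the start; may be absent.
- bottle2: amber reagent bottle, round, 56 mm diameter, 100 mm tall, about 0.2 kg, heavy-bottomed: body 66 mm high, then a white cap 32 mm in diameter from 68 mm to 100 mm (grip it there from above); origin in the middle of its underside, z along its axis. Stands on the bench left of the cabinet at the start; may be absent.
- bottle3: amber reagent bottle, round, 56 mm diameter, 100 mm tall, about 0.2 kg, heavy-bottomed: body 66 mm high, then a white cap 32 mm in diameter from 68 mm to 100 mm (grip it there from above); origin in the middle of its underside, z along its axis. Stands on the bench left of the cabinet at the start; may be absent.
- bottle4: amber reagent bottle, round, 56 mm diameter, 100 mm tall, about 0.2 kg, heavy-bottomed: body 66 mm high, then a white cap 32 mm in diameter from 68 mm to 100 mm (grip it there from above); origin in the middle of its underside, z along its axis. Stands on the bench left of the cabinet at the start; may be absent.
- stock1: amber reagent bottle, round, 56 mm diameter, 100 mm tall, about 0.2 kg, heavy-bottomed: body 66 mm high, then a white cap 32 mm in diameter from 68 mm to 100 mm (grip it there from above); origin in the middle of its underside, z along its axis. Already stands in a cell of the tray at the start; may be absent.
- stock2: amber reagent bottle, round, 56 mm diameter, 100 mm tall, about 0.2 kg, heavy-bottomed: body 66 mm high, then a white cap 32 mm in diameter from 68 mm to 100 mm (grip it there from above); origin in the middle of its underside, z along its axis. Already stands in a cell of the tray at the start; may be absent.
- stock3: amber reagent bottle, round, 56 mm diameter, 100 mm tall, about 0.2 kg, heavy-bottomed: body 66 mm high, then a white cap 32 mm in diameter from 68 mm to 100 mm (grip it there from above); origin in the middle of its underside, z along its axis. Already stands in a cell of the tray at the start; may be absent.
- tube_rack: bystander: grey rack of six capped tubes, 26 by 200 mm, 106 mm high, on the bench; origin under its middle
- pen: bystander: marker pen lying on the bench, 130 mm long; origin under its middle
- sharps_bin: bystander: yellow round bin with red lid, 124 mm diameter, 136 mm high; origin under its middle
- tip_box: bystander: blue box with clear lid, 120 by 80 mm, 85 mm high; origin under its middle

How it is judged:
By the outcome, as a careful person would: the job done as asked, in the order asked, and still so for the second after the job is handed in, with the robot touching nothing.
Of bottle1, bottle2, bottle3, bottle4 only 2 to 4 are there at a start; the rules pass over those that are not, and their reading is None.
Of stock1, stock2, stock3 only 1 to 2 are there at a start; the rules pass over those that are not, and their reading is None.
At some moment in a run one of bottle1, bottle2, bottle3, bottle4 may be knocked a few centimetres aside while the robot is not near it.
It also fails if it takes over 208 s, if anything falls off the work surface, if the arm or the gripper's body presses on something with over 40 N, if the wrist force passes 120 N, or if a joint passes its speed limit or range.

## Working session

There is one attempt and no reset: what is moved stays moved. The work goes in short steps, Python scripts to look and compute and a tool call to move; the robot and the scene stay as the last step left them, time stands still between calls to the robot, and variables do not carry over. Pictures are saved under pics/ and viewed, at most 14 in all, crops included, and the job is handed in when it is done.

Besides the shell and the picture viewer there is one more tool, called by a JSON object that holds its "name" and its "arguments", one argument or row to a line. drive_tool: Moves the arm, as the interface text tells. Its arguments: {"type":"object","properties":{"moves":{"type":"array"},"grip_force":{"type":"number"}},"required":["moves"]}

```bash
mkdir -p pics; ls
cat > h.py <<'E'
import numpy as np, cv2
from station import sensors, snapshot, robot
def snap(n,f):
    s=snapshot(n); cv2.imwrite('pics/'+f+'.png',s['pixels']); np.save('pics/'+f+'.npy',{k:s[k] for k in s if k!='pixels'},allow_pickle=True)
    return s
def cal(f): return np.load('pics/'+f+'.npy',allow_pickle=True).item()
def ray(s,u,v):
    f=200/np.tan(np.radians(s['fovy'])/2)
    T=np.array(s['T']); d=T[:3,:3]@np.array([(u-s['cx'])/f,-(v-s['cy'])/f,-1]); return T[:3,3],d
def atz(s,u,v,z):
    o,d=ray(s,u,v); return o+d*(z-o[2])/d[2]
def proj(s,p):
    f=200/np.tan(np.radians(s['fovy'])/2)
    T=np.array(s['T']); c=T[:3,:3].T@(np.array(p)-T[:3,3]); return s['cx']+f*c[0]/-c[2], s['cy']-f*c[1]/-c[2]
E
python3 - <<'E'
from h import *
for n in['scene','top','wrist']:
    s=snap(n,n+'0'); print(n,s['fovy'],s['cx'],s['cy'],[k for k in s],np.round(s['T'],3).tolist())
print(sensors.read_state())
a=cv2.imread('pics/scene0.png');b=cv2.imread('pics/top0.png')
E
```

```text
pics
scene 53.3153040840798 312.68460012028265 200.8862299211747 ['pixels', 'fovy', 'cx', 'cy', 'T'] [[-0.811, -0.554, 0.187, 793.701], [0.585, -0.77, 0.254, 362.417], [0.003, 0.316, 0.949, 1394.669], [0.0, 0.0, 0.0, 1.0]]
top 55.863214786966694 311.2760853663287 192.8021578635823 ['pixels', 'fovy', 'cx', 'cy', 'T'] [[-0.01, 0.981, -0.193, 244.785], [-1.0, -0.008, 0.013, 13.895], [0.011, 0.193, 0.981, 1542.012], [0.0, 0.0, 0.0, 1.0]]
wrist 68.88263550571006 318.77666875782666 199.51303687690842 ['pixels', 'fovy', 'cx', 'cy', 'T'] [[0.333, 0.899, 0.283, 262.067], [-0.943, 0.318, 0.098, -515.127], [-0.002, -0.299, 0.954, 373.118], [0.0, 0.0, 0.0, 1.0]]
{'time': 0.15, 'joint_positions': array([-1.30449633e+00,  3.07421266e-01,  1.50736550e+00, -2.06248413e-05,
        1.32840304e+00, -7.34823437e-02]), 'joint_vel': array([ 0.00045494, -0.00236069, -0.00449921, -0.00055219, -0.000131  ,
        0.00198388]), 'effort': array([ 1.33851670e-03, -4.57976532e+01, -2.52218896e+01, -2.38156758e-05,
        8.48750467e-03, -1.42349722e-05]), 'tcp_pos': array([ 191.47707027, -541.62174966,  230.58408654]), 'orientation': array([[ 9.42825595e-01,  3.33286221e-01, -4.39627547e-04],
       [ 3.33286496e-01, -9.42824349e-01,  1.53558167e-03],
       [ 9.72966552e-05, -1.59430762e-03, -9.99998724e-01]]), 'force': array([-0.16017876, -0.87084859, -0.61490157]), 'ft_torque': array([ 0.00058489,  0.01430592, -0.00109727]), 'gripper_force': 0.0, 'opening': 85.28337331560763}
```

View pics/top0.png

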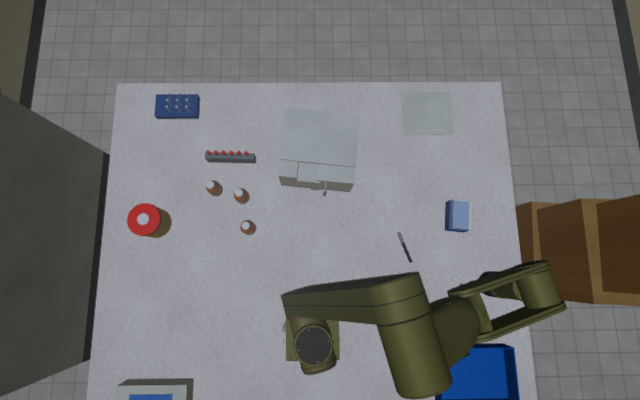

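View pics/scene0.png

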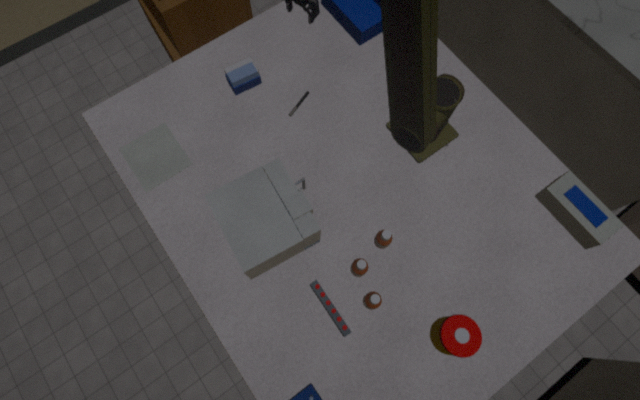

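The top view shows the cabinet (roof corners about (284,110)–(358,165)), the handle at (325,188), and three bottles at (212,187), (240,195) and (247,227). In the scene view the cabinet is at about (265,215), with the same three bottles. I'll enlarge the cabinet region.

Run:
```python
from h import *
a=cv2.imread('pics/top0.png')[95:245,190:370]
b=cv2.imread('pics/scene0.png')[145:290,210:410]
a=cv2.resize(a,None,fx=4,fy=4,interpolation=cv2.INTER_CUBIC)
cv2.imwrite('pics/c1.png',a)
```

```text
(no output)
```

View pics/c1.png

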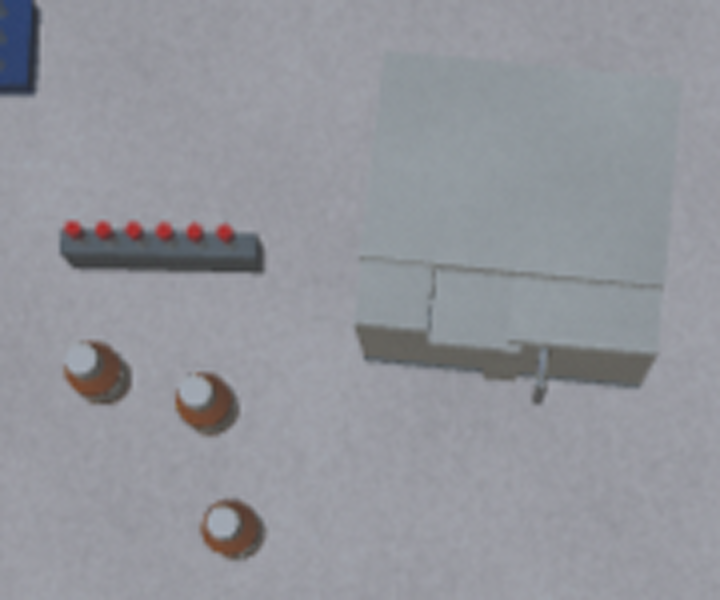

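Run:
```python
from h import *
s=cal('top0')
P=lambda u,v,z:atz(s,190+u/4,95+v/4,z)
for n,u,v,z in[('BL',383,52,165),('BR',682,76,165),('FL',360,258,165),('FR',661,286,165),('dFL',357,325,165),('dFR',655,353,165),('hand',543,350,155),('handbot',538,400,70),('b1',82,357,100),('b2',195,391,100),('b3',224,523,100)]:
    print(n,P(u,v,z).round(1))
```

```text
BL [853.1  91.8 165. ]
BR [ 826.6 -198.5  165. ]
FL [645.4 113.  165. ]
FR [ 615.9 -171.1  165. ]
dFL [580.3 115.5 165. ]
dFR [ 551.2 -163.4  165. ]
hand [557.2 -59.1 155. ]
handbot [525.4 -57.7  70. ]
b1 [566.1 388.1 100. ]
b2 [531.4 277.2 100. ]
b3 [402.5 246.1 100. ]
```

```bash
cat >> h.py <<'E'
from scipy.spatial.transform import Rotation as Ro
yaw=-0.105; O=np.array([631.,-30.])
def cab(x,y): return O+np.array([[np.cos(yaw),-np.sin(yaw)],[np.sin(yaw),np.cos(yaw)]])@[x,y]
def down(a): return np.array([[np.cos(a),np.sin(a),0],[np.sin(a),-np.cos(a),0],[0,0,-1]])
def rows(ps):
    "ps: list of (x,y,z,tool-x angle or rotation matrix)"
    st=sensors.read_state(); R0=np.array(st['orientation']); p0=np.array(st['tcp_pos'])
    print('t',st['time'],'p',p0.round(1),'ang',np.arctan2(R0[1,0],R0[0,0]).round(3),'q',st['joint_positions'].round(2),'open',round(st['opening'],1),'F',st['force'].round(1))
    for p in ps:
        R=p[3] if np.ndim(p[3])==2 else down(p[3])
        t=np.degrees(Ro.from_matrix(R0.T@R).as_rotvec()); s=R0.T@(np.array(p[:3])-p0)/10
        print([round(float(x),1) for x in t]+[round(float(x),2) for x in s])
E
python3 - <<'E'
from h import *
rows([(470,-60,280,yaw)])
E
```

```text
t 0.15 p [ 191.5 -541.6  230.6] ang 0.34 q [-1.3   0.31  1.51 -0.    1.33 -0.07] open 85.3 F [-0.2 -0.9 -0.6]
[-0.1, 0.0, 25.5, 42.31, -36.13, -4.88]
```

{"name": "drive_tool", "arguments": {
  "moves": [
    [[0,0,25.5,42.3,-36.1,-4.9,0],[0,0,25.5,42.3,-36.1,-4.9,0],[0,0,25.5,42.3,-36.1,-4.9,0],[0,0,25.5,42.3,-36.1,-4.9,0],[0,0,25.5,42.3,-36.1,-4.9,0],[0,0,25.5,42.3,-36.1,-4.9,0],[0,0,25.5,42.3,-36.1,-4.9,0.3],[0,0,25.5,42.3,-36.1,-4.9,0.45]]
  ]
}}

```text
time: 1.15
tcp_pos: [440.7, -110.7, 275.2]
orientation: [[0.994, -0.105, 0.0], [-0.105, -0.994, -0.0], [0.0, 0.0, -1.0]]
force: [1.2, -0.2, 0.4]
opening: 51.7
gripper_force: 0.0
```

{"name": "drive_tool", "arguments": {
  "moves": [
    [[0,0,0,0,0,0,0.5],[0,0,0,0,0,0,0.5]]
  ]
}}

```text
time: 1.4
tcp_pos: [439.7, -112.5, 274.7]
orientation: [[0.995, -0.104, -0.001], [-0.104, -0.995, -0.001], [-0.001, 0.001, -1.0]]
force: [-0.6, 0.3, -0.4]
opening: 42.7
gripper_force: 0.0
```

Run:
```python
from h import *
rows([(470,-60,280,yaw)])
s=snap('wrist','w1')
for n,p in [('handtop',(*cab(-100,-37),155)),('roofFL',(*cab(0,145),165)),('roofFR',(*cab(0,-145),165))]: print(n,np.round(proj(s,p)))
```

```text
t 1.4 p [ 439.7 -112.5  274.7] ang -0.104 q [-0.34  0.1   1.67 -0.    1.37  1.33] open 42.7 F [-0.6  0.3 -0.4]
[0.0, 0.1, 0.1, 2.47, -5.54, -0.54]
handtop [243.  99.]
roofFL [-26. -49.]
roofFR [380. -49.]
```

View pics/w1.png

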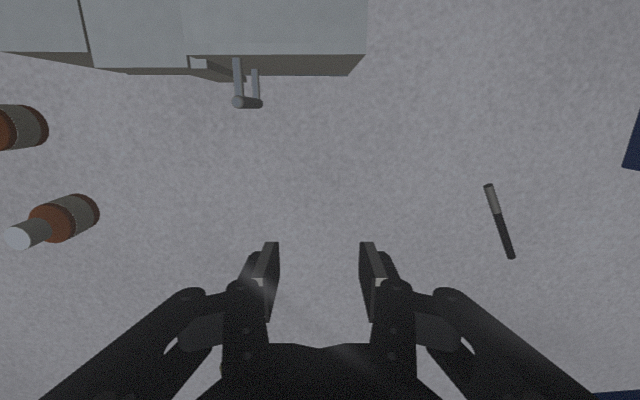

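The wrist view shows the handle top at (238,102), about 5 px from my prediction, the door's front right top corner at (367,54), and the hood's lower corner at (93,67).

Run:
```python
from h import *
s=cal('w1'); h=atz(s,238,102,155); print(h, cab(-100,-37), atz(s,367,54,165), cab(-65,-145), atz(s,93,67,165),cab(-73,76))
rows([(h[0],h[1],190,yaw),(h[0],h[1],117,yaw)])
```

```text
[526.06166037 -51.43065203 155.        ] [527.67287848 -56.31550794] [ 550.34104774 -161.19816006  165.        ] [ 551.16094394 -167.38895562] [563.45877799  55.3773408  165.        ] [566.36738775  53.23235809]
t 1.45 p [ 439.4 -113.2  274.7] ang -0.106 q [-0.34  0.1   1.67 -0.    1.37  1.33] open 42.7 F [-0.3 -1.   0. ]
[0.0, 0.1, -0.0, 7.97, -7.06, 8.45]
[0.0, 0.1, -0.0, 7.98, -7.06, 15.75]
```

{"name": "drive_tool", "arguments": {
  "moves": [
    [[0,0,0,8.0,-7.1,7,0.5],[0,0,0,8.0,-7.1,7,0.5],[0,0,0,8.0,-7.1,8.4,0.5],[0,0,0,8.0,-7.1,15.7,0.5],[0,0,0,8.0,-7.1,15.7,0.5],[0,0,0,8.0,-7.1,15.7,0.8],[0,0,0,8.0,-7.1,15.7,1],[0,0,0,8.0,-7.1,15.7,1]]
  ],
  "grip_force": 40
}}

```text
time: 2.45
tcp_pos: [528.9, -51.6, 120.1]
orientation: [[0.994, -0.105, 0.004], [-0.105, -0.994, -0.002], [0.005, 0.001, -1.0]]
force: [1.7, -3.9, 0.9]
opening: 9.7
gripper_force: 39.4
```

```bash
sed -i 's/O=np.array(\[631.,-30.\])/O=np.array([629.5,-25.])/' h.py
python3 - <<'E'
from h import *
p=np.array(sensors.read_state()['tcp_pos']); H=cab(0,-145); v=p[:2]-H; print(v,np.hypot(*v))
def at(a):
    c,s=np.cos(a),np.sin(a); w=H+np.array([[c,-s],[s,c]])@v; return (*w,p[2],yaw+a)
rows([at(np.radians(d)) for d in range(0,93,8)])
E
```

```text
[-85.44769424 117.55513141] 145.32899701302958
t 2.45 p [528.9 -51.6 120.1] ang -0.106 q [-0.18  0.36  1.75 -0.    1.03  1.5 ] open 9.7 F [ 1.7 -3.9  0.9]
[0.1, -0.3, -0.0, 0.0, 0.0, 0.0]
[0.1, -0.3, -8.0, -1.41, 1.46, -0.0]
[0.1, -0.3, -16.0, -2.6, 3.1, -0.01]
[0.1, -0.2, -24.0, -3.55, 4.89, -0.01]
[0.2, -0.2, -32.0, -4.24, 6.8, -0.01]
[0.2, -0.2, -40.0, -4.66, 8.78, -0.01]
[0.2, -0.2, -48.0, -4.8, 10.81, -0.01]
[0.2, -0.2, -56.0, -4.65, 12.83, -0.0]
[0.2, -0.2, -64.0, -4.23, 14.81, 0.0]
[0.2, -0.2, -72.0, -3.53, 16.71, 0.01]
[0.3, -0.2, -80.0, -2.58, 18.5, 0.02]
[0.3, -0.1, -88.0, -1.39, 20.14, 0.02]
```

{"name": "drive_tool", "arguments": {
  "moves": [
    [[0,0,-8,-1.4,1.5,0,1],[0,0,-16,-2.6,3.1,0,1],[0,0,-24,-3.6,4.9,0,1],[0,0,-32,-4.2,6.8,0,1],[0,0,-40,-4.7,8.8,0,1],[0,0,-48,-4.8,10.8,0,1],[0,0,-56,-4.7,12.8,0,1],[0,0,-64,-4.2,14.8,0,1]]
  ]
}}

```text
time: 3.45
tcp_pos: [471.5, -194.0, 120.1]
orientation: [[0.527, 0.85, 0.004], [0.85, -0.527, -0.001], [0.001, 0.004, -1.0]]
force: [2.9, 0.5, 0.9]
opening: 9.8
gripper_force: 40.0
```

Run:
```python
from h import *
st=sensors.read_state();p=np.array(st['tcp_pos']); H=cab(0,-145); v=np.array([-85.4,117.6])
def at(a):
    c,s=np.cos(a),np.sin(a); w=H+np.array([[c,-s],[s,c]])@v; return (*w,120,yaw+a)
rows([at(np.radians(d)) for d in (72,80,88,94)]+[(*at(np.radians(94))[:2],200,yaw+np.radians(94))])
```

```text
t 3.45 p [ 471.5 -194.   120.1] ang 1.016 q [-0.47  0.33  1.8   0.    1.01  0.08] open 9.8 F [2.9 0.5 0.9]
[0.2, -0.1, -7.8, -1.46, 1.45, 0.01]
[0.3, -0.1, -15.8, -2.66, 3.09, 0.01]
[0.3, -0.0, -23.8, -3.62, 4.87, 0.02]
[0.3, -0.0, -29.8, -4.17, 6.29, 0.03]
[0.3, -0.0, -29.8, -4.16, 6.32, -7.97]
```

{"name": "drive_tool", "arguments": {
  "moves": [
    [[0,0,-7.8,-1.5,1.5,0,1],[0,0,-15.8,-2.7,3.1,0,1],[0,0,-23.8,-3.6,4.9,0,1],[0,0,-29.8,-4.2,6.3,0,1],[0,0,-29.8,-4.2,6.3,0,1],[0,0,-29.8,-4.2,6.3,0,0.5],[0,0,-29.8,-4.2,6.3,0,0.5],[0,0,-29.8,-4.2,6.3,-6,0.5]]
  ]
}}

```text
time: 4.45
tcp_pos: [496.8, -259.2, 173.8]
orientation: [[0.039, 0.999, -0.011], [0.999, -0.039, 0.007], [0.007, -0.012, -1.0]]
force: [-0.4, -0.8, -0.2]
opening: 42.2
gripper_force: 0.0
```

Run:
```python
from h import *
# bolt knob approx; view spot in front-above
k=cab(-32,30); print(k)
q=cab(-120,30)
rows([(*q,200,yaw),(*q,300,yaw)])
```

```text
[600.82045306   8.18860628]
t 4.45 p [ 496.8 -259.2  173.8] ang 1.532 q [-0.56  0.34  1.61  0.    1.2  -0.52] open 42.2 F [-0.4 -0.8 -0.2]
[-0.8, 0.3, 93.8, 27.73, 0.53, -2.45]
[-0.8, 0.3, 93.8, 27.79, 0.42, -12.45]
```

Run:
```python
from h import *
rows([(*cab(20,30),285,np.pi+yaw)])
```

```text
t 4.45 p [ 496.8 -259.2  173.8] ang 1.532 q [-0.56  0.34  1.61  0.    1.2  -0.52] open 42.2 F [-0.4 -0.8 -0.2]
[-0.2, -0.8, -86.2, 26.86, 14.41, -11.11]
```

{"name": "drive_tool", "arguments": {
  "moves": [
    [[0,0,-10,0,0,-6,0.5],[0,0,-20,0,0,-11.1,0.5],[0,0,-86,26.9,14.4,-11.1,0.5],[0,0,-86,26.9,14.4,-11.1,0.5],[0,0,-86,26.9,14.4,-11.1,0.5],[0,0,-86,26.9,14.4,-11.1,0.6],[0,0,-86,26.9,14.4,-11.1,0.6],[0,0,-86,26.9,14.4,-11.1,0.6]]
  ]
}}

```text
time: 5.45
tcp_pos: [656.1, 5.8, 287.8]
orientation: [[-0.992, 0.124, -0.001], [0.124, 0.992, 0.002], [0.001, 0.001, -1.0]]
force: [-0.7, -0.6, 0.7]
opening: 34.2
gripper_force: 0.0
```

Run:
```python
from h import *
rows([(*cab(20,30),285,np.pi+yaw)])
```

```text
t 5.45 p [656.1   5.8 287.8] ang 3.017 q [-0.06  0.39  1.24  0.    1.52 -1.5 ] open 34.2 F [-0.7 -0.6  0.7]
[0.1, -0.1, -1.1, 0.31, -0.35, 0.28]
```

Run:
```python
from h import *
s=snap('wrist','w2')
for n,p in [('knobtop',(*cab(-32,30),152)),('roofFmid',(*cab(0,0),165))]: print(n,np.round(proj(s,p)))
```

```text
knobtop [313. 134.]
roofFmid [281. 171.]
```

View pics/w2.png

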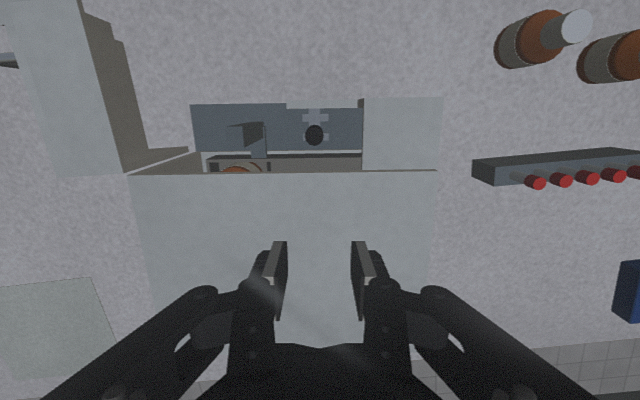

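Wrist view: the active door is open on the left, the black knob top is at (315,134), where I predicted it, and the tray pull is at (250,133).

Run:
```python
from h import *
s=cal('w2'); k=atz(s,315,134,152); print(k,cab(-32,30))
rows([(k[0],k[1],210,np.pi+yaw),(k[0],k[1],124,np.pi+yaw),(k[0],k[1],156,np.pi+yaw)])
```

```text
[600.91475942  10.16786546 152.        ] [600.82045306   8.18860628]
t 5.5 p [655.2   4.  287.9] ang 3.021 q [-0.06  0.39  1.24  0.    1.52 -1.51] open 34.1 F [ 0.1  0.2 -1.1]
[0.0, -0.1, -0.9, 5.44, -0.04, 7.8]
[0.0, -0.1, -0.9, 5.42, -0.04, 16.4]
[0.0, -0.1, -0.9, 5.43, -0.04, 13.2]
```

{"name": "drive_tool", "arguments": {
  "moves": [
    [[0,0,-0.9,5.4,0,6,0.6],[0,0,-0.9,5.4,0,7.8,0.6],[0,0,-0.9,5.4,0,12,0.6],[0,0,-0.9,5.4,0,16.4,0.6],[0,0,-0.9,5.4,0,16.4,0.6],[0,0,-0.9,5.4,0,16.4,0.9],[0,0,-0.9,5.4,0,16.4,1],[0,0,-0.9,5.4,0,16.4,1]]
  ],
  "grip_force": 50
}}

```text
time: 6.5
tcp_pos: [602.3, 8.3, 126.5]
orientation: [[-0.993, 0.12, 0.002], [0.12, 0.993, -0.0], [-0.002, 0.0, -1.0]]
force: [-1.2, 0.8, 1.6]
opening: 16.2
gripper_force: 49.1
```

Run:
```python
from h import *
p=sensors.read_state()['tcp_pos'];rows([(p[0],p[1],154,np.pi+yaw)])
```

```text
t 6.5 p [602.3   8.3 126.5] ang 3.021 q [-0.06  0.44  1.59 -0.    1.12 -1.51] open 16.2 F [-1.2  0.8  1.6]
[0.0, 0.1, -0.9, -0.0, 0.0, -2.75]
```

{"name": "drive_tool", "arguments": {
  "moves": [
    [[0,0,0,0,0,-0.7,1],[0,0,0,0,0,-1.4,1],[0,0,0,0,0,-2.1,1],[0,0,0,0,0,-2.6,1],[0,0,0,0,0,-2.6,1]]
  ]
}}

```text
time: 7.12
tcp_pos: [602.2, 8.3, 152.0]
orientation: [[-0.993, 0.12, 0.001], [0.12, 0.993, -0.0], [-0.001, 0.0, -1.0]]
force: [0.1, 0.2, 1.6]
opening: 16.3
gripper_force: 49.0
```

Run:
```python
from h import *
p=np.array(sensors.read_state()['tcp_pos']); H=cab(0,145); v=p[:2]-H; print(v,np.hypot(*v),sensors.read_state()['gripper_force'])
a0=np.arctan2(*sensors.read_state()['orientation'][1::-1,0])
def at(a):
    c,s=np.cos(a),np.sin(a); w=H+np.array([[c,-s],[s,c]])@v; return (*w,p[2],a0+a)
rows([at(-np.radians(d)) for d in range(8,97,8)])
```

```text
[ -42.50629852 -110.90562279] 118.77222983341865 48.966137766838074
t 7.125 p [602.2   8.3 152. ] ang 3.022 q [-0.06  0.41  1.56 -0.    1.17 -1.51] open 16.3 F [0.1 0.2 1.6]
[0.0, 0.1, 8.0, 1.58, 0.51, -0.0]
[0.0, 0.1, 16.0, 3.06, 1.24, -0.0]
[0.0, 0.1, 24.0, 4.44, 2.17, -0.01]
[0.0, 0.1, 32.0, 5.66, 3.28, -0.01]
[0.0, 0.1, 40.0, 6.73, 4.56, -0.01]
[0.0, 0.1, 48.0, 7.6, 5.96, -0.01]
[0.0, 0.1, 56.0, 8.27, 7.48, -0.01]
[0.0, 0.1, 64.0, 8.73, 9.07, -0.01]
[0.0, 0.1, 72.0, 8.96, 10.71, -0.01]
[0.0, 0.1, 80.0, 8.95, 12.37, -0.01]
[0.1, 0.1, 88.0, 8.72, 14.01, -0.01]
[0.1, 0.0, 96.0, 8.26, 15.6, -0.01]
```

{"name": "drive_tool", "arguments": {
  "moves": [
    [[0,0,8,1.6,0.5,0,1],[0,0,16,3.1,1.2,0,1],[0,0,24,4.4,2.2,0,1],[0,0,32,5.7,3.3,0,1],[0,0,40,6.7,4.6,0,1],[0,0,48,7.6,6.0,0,1],[0,0,56,8.3,7.5,0,1],[0,0,64,8.7,9.1,0,1]]
  ]
}}

```text
time: 8.12
tcp_pos: [529.2, 110.0, 152.0]
orientation: [[-0.324, 0.946, 0.006], [0.946, 0.324, 0.001], [-0.001, 0.006, -1.0]]
force: [6.6, 0.9, -2.1]
opening: 16.4
gripper_force: 49.1
```

Run:
```python
from h import *
p=np.array(sensors.read_state()['tcp_pos']); H=cab(0,145); v=np.array([-42.5,-110.9]); w=p[:2]-H;print(np.degrees(np.arctan2(w[1],w[0])-np.arctan2(v[1],v[0]))%360-360,np.hypot(*w))
def at(a):
    c,s=np.cos(a),np.sin(a); w=H+np.array([[c,-s],[s,c]])@v; return (*w,p[2],3.022+a)
rows([at(-np.radians(d)) for d in (72,80,88,93)])
```

```text
-64.49838481208462 115.89668277386104
t 8.125 p [529.2 110.  152. ] ang 1.901 q [ 0.13  0.33  1.69  0.    1.11 -0.2 ] open 16.4 F [ 6.6  0.9 -2.1]
[0.4, 0.0, 7.8, 1.55, 0.21, -0.0]
[0.4, 0.0, 15.8, 3.04, 0.93, 0.0]
[0.4, -0.0, 23.8, 4.41, 1.85, 0.01]
[0.4, -0.0, 28.8, 5.2, 2.52, 0.01]
```

{"name": "drive_tool", "arguments": {
  "moves": [
    [[0,0,7.8,1.6,0.3,0,1],[0,0,15.8,3.0,1.0,0,1],[0,0,23.8,4.4,2.0,0,1],[0,0,28.8,5.2,2.6,0,1],[0,0,28.8,5.2,2.6,0,1],[0,0,28.8,5.2,2.6,0,0.5],[0,0,28.8,5.2,2.6,0,0.5],[0,0,28.8,5.2,2.6,-6,0.5]]
  ]
}}

```text
time: 9.12
tcp_pos: [529.5, 165.6, 206.7]
orientation: [[0.168, 0.986, -0.013], [0.986, -0.168, -0.003], [-0.005, -0.012, -1.0]]
force: [1.4, 0.5, -0.0]
opening: 42.6
gripper_force: 0.0
```

Run:
```python
from h import *
q=cab(-95,-20)
rows([(*q,285,np.pi/2+yaw),(*q,285,yaw)])
```

```text
t 9.125 p [529.5 165.6 206.7] ang 1.402 q [0.23 0.31 1.57 0.   1.27 0.4 ] open 42.6 F [ 1.4  0.5 -0. ]
[-0.7, 0.3, -3.7, -19.75, 3.62, -7.77]
[-0.3, 0.8, 86.3, -19.75, 3.62, -7.77]
```

{"name": "drive_tool", "arguments": {
  "moves": [
    [[0,0,0,0,0,-6,0.5],[0,0,86.3,-19.8,3.6,-7.8,0.5],[0,0,86.3,-19.8,3.6,-7.8,0.5],[0,0,86.3,-19.8,3.6,-7.8,0.5],[0,0,86.3,-19.8,3.6,-7.8,0.5],[0,0,86.3,-19.8,3.6,-7.8,0.5],[0,0,86.3,-19.8,3.6,-7.8,0.5],[0,0,86.3,-19.8,3.6,-7.8,0.5]]
  ]
}}

```text
time: 10.12
tcp_pos: [535.3, -34.7, 288.8]
orientation: [[0.997, 0.083, -0.001], [0.083, -0.997, 0.0], [-0.001, -0.0, -1.0]]
force: [-0.3, 0.0, -1.1]
opening: 42.9
gripper_force: 0.0
```

{"name": "drive_tool", "arguments": {
  "moves": [
    [[0,0,11,0,0,0,0.5],[0,0,11,0,0,0,0.5]]
  ]
}}

```text
time: 10.38
tcp_pos: [535.5, -34.5, 288.8]
orientation: [[0.995, -0.101, -0.001], [-0.101, -0.995, 0.0], [-0.001, -0.0, -1.0]]
force: [-0.5, 0.3, 0.4]
opening: 42.8
gripper_force: 0.0
```

Run:
```python
from h import *
s=snap('wrist','w3')
rows([(*cab(-95,-20),285,yaw)])
for n,p in [('pull',(*cab(-32,-37),150)),('roofFmid',(*cab(0,0),165))]: print(n,np.round(proj(s,p)))
```

```text
t 10.425 p [535.6 -34.5 288.9] ang -0.1 q [-0.14  0.21  1.49  0.    1.44  1.53] open 42.8 F [-1.   0.2 -0.2]
[-0.0, 0.0, 0.3, -0.26, 0.07, 0.39]
pull [339. 124.]
roofFmid [298.  86.]
```

View pics/w3.png

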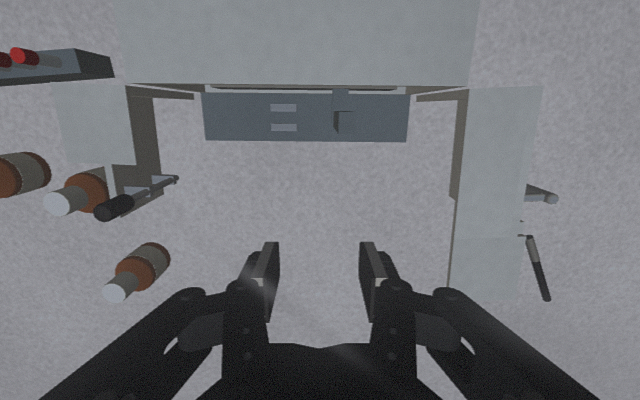

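Run:
```python
from h import *
a=cv2.imread('pics/w3.png')[70:160,190:430]
a=cv2.resize(a,None,fx=3.3,fy=3.3,interpolation=cv2.INTER_CUBIC)
a=cv2.convertScaleAbs(a,alpha=1.8,beta=0)
b=cv2.imread('pics/w2.png')[85:185,180:380]
b=cv2.convertScaleAbs(cv2.resize(b,(600,300),interpolation=cv2.INTER_CUBIC),alpha=1.8)
c=np.zeros((600,800,3),np.uint8); c[:a.shape[0],:a.shape[1]]=a; c[300:,:600]=b
cv2.imwrite('pics/c3.png',c)
```

```text
(no output)
```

View pics/c3.png

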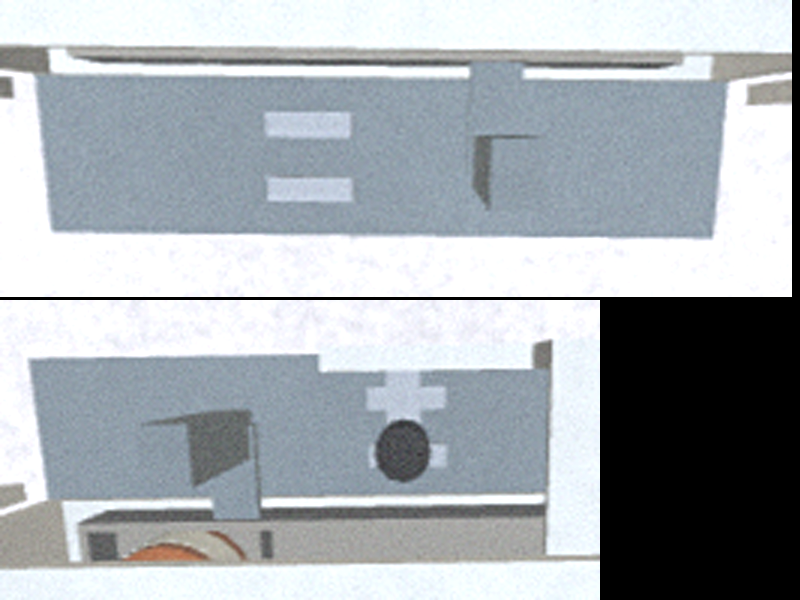

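Enlarged crop: the post's top face spans w3 columns 338–355, rows 111–134, centred at (347,122). In w2 the post is centred at about (235,137). The sill behind it is the same colour.

Run:
```python
from h import *
k=atz(cal('w3'),346.7,122,150); print(k,atz(cal('w2'),235,137,150), cab(-32,-37))
rows([(k[0],k[1],210,yaw),(k[0],k[1],122,yaw)])
```

```text
[594.81093753 -65.80145259 150.        ] [594.43872871 -65.19813191 150.        ] [593.79837275 -58.44239542]
t 10.425 p [535.6 -34.5 288.9] ang -0.1 q [-0.14  0.21  1.49  0.    1.44  1.53] open 42.8 F [-1.   0.2 -0.2]
[-0.0, 0.0, 0.3, 6.21, 2.53, 7.88]
[-0.0, 0.0, 0.3, 6.22, 2.53, 16.68]
```

{"name": "drive_tool", "arguments": {
  "moves": [
    [[0,0,0.3,6.2,2.5,6,0.5],[0,0,0.3,6.2,2.5,7.9,0.5],[0,0,0.3,6.2,2.5,12,0.5],[0,0,0.3,6.2,2.5,16.6,0.5],[0,0,0.3,6.2,2.5,16.6,0.5],[0,0,0.3,6.2,2.5,16.6,0.9],[0,0,0.3,6.2,2.5,16.6,1],[0,0,0.3,6.2,2.5,16.6,1]]
  ],
  "grip_force": 50
}}

```text
time: 11.42
tcp_pos: [596.7, -66.9, 125.4]
orientation: [[0.994, -0.107, 0.004], [-0.107, -0.994, -0.002], [0.004, 0.002, -1.0]]
force: [0.4, -3.4, 3.5]
opening: 14.9
gripper_force: 51.8
```

Run:
```python
from h import *
st=sensors.read_state(); p=st['tcp_pos']; d=cab(-171,0)-O
rows([(p[0]+d[0],p[1]+d[1],p[2],yaw)])
```

```text
t 11.425 p [596.7 -66.9 125.4] ang -0.107 q [-0.18  0.43  1.59 -0.    1.11  1.5 ] open 14.9 F [ 0.4 -3.4  3.5]
[0.1, -0.3, -0.1, -17.1, 0.04, -0.08]
```

{"name": "drive_tool", "arguments": {
  "moves": [
    [[0,0,0,-1,0,0,1],[0,0,0,-2.5,0,0,1],[0,0,0,-4.5,0,0,1],[0,0,0,-6.5,0,0,1],[0,0,0,-8.5,0,0,1],[0,0,0,-10.5,0,0,1],[0,0,0,-12.5,0,0,1],[0,0,0,-14,0,0,1]]
  ]
}}

```text
time: 12.42
tcp_pos: [458.2, -51.5, 125.3]
orientation: [[0.994, -0.107, 0.007], [-0.107, -0.994, -0.002], [0.007, 0.001, -1.0]]
force: [2.8, -4.6, 5.6]
opening: 15.0
gripper_force: 52.1
```

{"name": "drive_tool", "arguments": {
  "moves": [
    [[0,0,0,-1.0,0,0,1],[0,0,0,-2,0,0,1],[0,0,0,-2.8,0,0,1],[0,0,0,-3.1,0,0,1],[0,0,0,-3.2,0,0,1]]
  ]
}}

```text
time: 13.05
tcp_pos: [427.8, -48.1, 125.3]
orientation: [[0.994, -0.107, 0.009], [-0.107, -0.994, -0.002], [0.009, 0.001, -1.0]]
force: [4.1, -4.7, 3.5]
opening: 15.0
gripper_force: 51.8
```

{"name": "drive_tool", "arguments": {
  "moves": [
    [[0,0,0,0,0,0,0.5],[0,0,0,0,0,0,0.4],[0,0,0,0,0,-6,0.3],[0,0,0,0,0,-12,0],[0,0,0,0,0,-18,0],[0,0,0,0,0,-22,0],[0,0,0,0,-4,-22,0],[0,0,0,0,-4,-22,0]]
  ]
}}

```text
time: 14.05
tcp_pos: [428.2, -5.6, 343.4]
orientation: [[0.995, -0.104, 0.0], [-0.104, -0.995, 0.001], [0.0, -0.001, -1.0]]
force: [0.2, -0.6, -0.4]
opening: 85.3
gripper_force: 0.0
```

Run:
```python
from h import *
s=snap('wrist','w4'); rows([]); snap('top','t4')
```

```text
t 14.1 p [427.9  -6.6 342.8] ang -0.105 q [-0.11  0.02  1.59  0.    1.53  1.56] open 85.5 F [ 0.6 -1.1 -0.6]
```

View pics/w4.png

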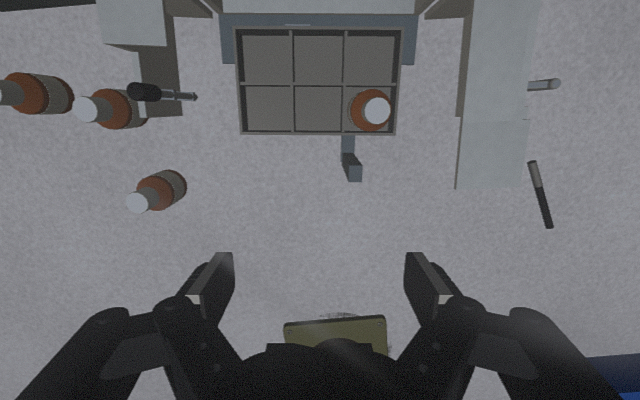

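Wrist view: the tray is fully out, with one stock bottle in the front right cell (cap at (377,111)). Tray rim corners are at (237,29), (403,29), (240,135) and (397,134). Bench caps are at (88,108), (137,202) and (~3,92). The pull top is at (355,173).

```bash
cat >> h.py <<'E'
def inv(p):
    d=np.array(p[:2])-O; c,s=np.cos(yaw),np.sin(yaw); return np.array([c*d[0]+s*d[1],-s*d[0]+c*d[1]]).round(1)
def caps(s,z=100,box=(340,650,180,480)):
    im=s['pixels'].astype(int); m=((im.min(2)>130)&(im.max(2)-im.min(2)<45)).astype(np.uint8)
    n,l,st,c=cv2.connectedComponentsWithStats(m)
    for i in range(1,n):
        p=atz(s,*c[i],z)
        if 20<st[i,4]<200 and box[0]<p[0]<box[1] and box[2]<p[1]<box[3]: print('cap',c[i].round(1),st[i,4],p.round(1))
E
python3 - <<'E'
from h import *
s=cal('w4')
for u,v in[(237,29),(403,29),(240,135),(397,134)]:
    p=atz(s,u,v,54); print(p.round(1),inv(p))
print('pull',inv(atz(s,355,173,150)),'stock',inv(atz(s,377,111,118)))
for u,v in[(88,108),(137,202),(3,92)]: print(atz(s,u,v,100).round(1))
t=cv2.imread('pics/top0.png'); print([t[v,u].tolist() for u,v in[(211,184),(239,193),(246,226),(225,210)]])
s=cal('t4'); s['pixels']=cv2.imread('pics/t4.png'); caps(s)
E
```

```text
[612.3  84.2  54. ] [-28.5 106.8]
[ 589.5 -132.4   54. ] [ -28.5 -111. ]
[477.5 105.5  54. ] [-164.9  113.8]
[ 455.1 -121.2   54. ] [-163.3 -114. ]
pull [-200.2  -43.2] stock [-130.9  -70.9]
[533.2 277.8 100. ]
[405.  252.4 100. ]
[562.7 376.7 100. ]
[[175, 165, 159], [177, 166, 159], [178, 167, 160], [159, 151, 150]]
cap [245.1 225. ] 44 [405.3 249.7 100. ]
```

Run:
```python
from h import *
rows([(405,252,300,yaw),(405,252,160,yaw),(405,252,72,yaw)])
```

```text
t 14.15 p [427.8  -7.2 342.5] ang -0.106 q [-0.12  0.02  1.59 -0.    1.53  1.56] open 85.5 F [ 0.2  0.  -1. ]
[0.0, 0.1, -0.1, -5.01, -25.53, 4.25]
[0.0, 0.1, -0.1, -4.99, -25.54, 18.25]
[0.0, 0.1, -0.1, -4.97, -25.54, 27.05]
```

{"name": "drive_tool", "arguments": {
  "moves": [
    [[0,0,0,-5,-25.5,4,0.2],[0,0,0,-5,-25.5,4,0.2],[0,0,0,-5,-25.5,4,0.2],[0,0,0,-5,-25.5,4,0.2],[0,0,0,-5,-25.5,4,0.2],[0,0,0,-5,-25.5,10,0.2],[0,0,0,-5,-25.5,15,0.2],[0,0,0,-5,-25.5,15,0.2]]
  ]
}}

```text
time: 15.15
tcp_pos: [403.1, 248.4, 189.5]
orientation: [[0.994, -0.109, -0.009], [-0.109, -0.994, -0.005], [-0.009, 0.006, -1.0]]
force: [0.2, 0.1, -0.1]
opening: 68.7
gripper_force: 0.0
```

Run:
```python
from h import *
s=snap('wrist','w5'); print(proj(s,(405,252,100)))
caps(s)
im=s['pixels'];g=im.min(2).astype(int)
m=((im.min(2)>135)).astype(np.uint8); n,l,st,c=cv2.connectedComponentsWithStats(m)
for i in range(1,n):
    if st[i,4]>200: print(c[i].round(),st[i],atz(s,*c[i],100).round(1))
rows([(405,252,72,yaw)])
```

```text
(np.float64(314.6092913345949), np.float64(199.18541158815708))
cap [194.4   6.2] 67 [552.2 318.1 100. ]
cap [294.6   5.2] 81 [545.4 249.9 100. ]
cap [314.3  12.2] 166 [539.8 236.9 100. ]
cap [204.3  19.5] 94 [543.6 313.2 100. ]
cap [206.1  31.8] 27 [536.  313.7 100. ]
cap [218.7  44.7] 40 [527.1 306.7 100. ]
cap [207.3  47.1] 39 [526.5 315.  100. ]
cap [112.7  64.3] 27 [522.9 385.3 100. ]
cap [218.3  66.2] 136 [513.4 310.  100. ]
cap [231.8  64.2] 21 [513.6 300.  100. ]
cap [299.7  62.8] 21 [509.3 251.  100. ]
cap [121.1  65.4] 44 [521.5 379.6 100. ]
cap [164.5  64.6] 22 [518.6 348.3 100. ]
cap [154.5  76.3] 31 [511.8 357.7 100. ]
cap [213.6  80. ] 45 [504.6 315.3 100. ]
cap [246.8  80. ] 34 [502.  291.2 100. ]
cap [165.6  95.9] 178 [497.7 353.3 100. ]
cap [149.6  90.8] 65 [502.4 364.1 100. ]
cap [ 1.6 94.3] 22 [512.  473.5 100. ]
cap [93.1 95.3] 36 [503.9 406.6 100. ]
cap [105.3  96.4] 55 [502.2 397.9 100. ]
cap [  9.7 100.9] 38 [506.8 469.5 100. ]
cap [189.5 104.6] 60 [489.7 337.1 100. ]
cap [135.7 104.5] 31 [494.2 377.2 100. ]
cap [ 63.7 107.9] 41 [497.7 431.6 100. ]
cap [119.5 1
[... 1498 characters left out ...]
.3 100. ]
cap [ 95.5 224.9] 55 [402.8 440.4 100. ]
cap [ 55.8 229.3] 22 [402.7 475.4 100. ]
cap [ 81.4 237.1] 155 [393.2 456.4 100. ]
cap [130.5 239.3] 91 [386.3 415.  100. ]
cap [355.  255.2] 38 [349.  222.2 100. ]
cap [203.1 255.9] 24 [363.5 356.3 100. ]
cap [ 72.8 257.2] 21 [375.1 470.9 100. ]
cap [212.5 257.3] 30 [361.1 348.3 100. ]
cap [306.  264.9] 103 [344.2 266.7 100. ]
cap [103.4 276. ] 56 [353.5 450.4 100. ]
cap [ 92.8 276.1] 24 [354.5 460.  100. ]
cap [129.8 282.7] 47 [344. 429. 100.]
[313. 201.] [295 184  38  35 697] [403.9 253.4 100. ]
t 15.2 p [405.4 249.7 192. ] ang -0.109 q [ 0.46  0.21  1.76 -0.    1.18  2.14] open 67.8 F [ 0.8  0.9 -0.4]
[0.2, 0.2, -0.2, -0.02, -0.26, 12.0]
```

View pics/w5.png

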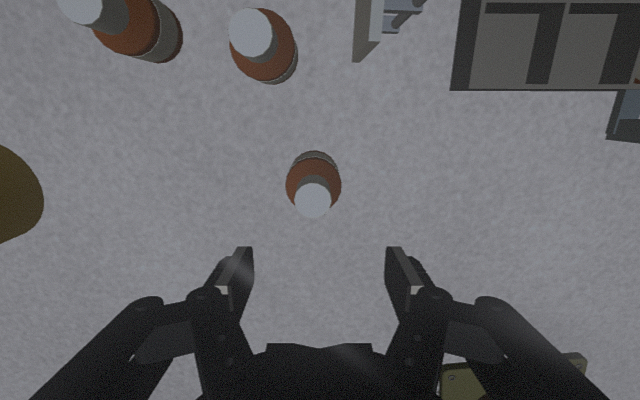

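The b3 cap is at (313,201), i.e. world (404,253), dead ahead. The other caps are at (252,34) and (~80,4).

{"name": "drive_tool", "arguments": {
  "moves": [
    [[0,0,0,-0.2,-0.3,6,0.2],[0,0,0,-0.2,-0.3,11,0.2],[0,0,0,-0.2,-0.3,12,0.2],[0,0,0,-0.2,-0.3,12,0.5],[0,0,0,-0.2,-0.3,12,0.8],[0,0,0,-0.2,-0.3,12,1],[0,0,0,-0.2,-0.3,12,1],[0,0,0,-0.2,-0.3,6,1]]
  ],
  "grip_force": 35
}}

```text
time: 16.2
tcp_pos: [401.8, 253.2, 131.2]
orientation: [[0.994, -0.108, -0.008], [-0.108, -0.994, -0.004], [-0.007, 0.005, -1.0]]
force: [0.8, 0.7, -2.4]
opening: 30.7
gripper_force: 36.1
```

Run:
```python
from h import *
s=cal('w5'); print(atz(s,252,34,100),atz(s,80,4,100))
T=cab(-97-34,0); 
for c in [(-131,0),(-63,74),(-63,-74)]: print(c,cab(*c))
rows([(*T,265,yaw),(*T,150,yaw),(*T,92,yaw)])
```

```text
[531.23313695 281.98928649 100.        ] [561.72545399 395.24624659 100.        ]
(-131, 0) [499.22147428 -11.27026088]
(-63, 74) [574.60269904  55.19530128]
(-63, -74) [559.09123805 -91.98959801]
t 16.2 p [401.8 253.2 131.2] ang -0.108 q [0.47 0.28 1.84 0.   1.03 2.15] open 30.7 F [ 0.8  0.7 -2.4]
[0.3, 0.4, -0.2, 12.43, 25.31, -13.35]
[0.3, 0.4, -0.2, 12.52, 25.26, -1.85]
[0.3, 0.4, -0.2, 12.56, 25.23, 3.95]
```

{"name": "drive_tool", "arguments": {
  "moves": [
    [[0,0,0,0,0,-6,1],[0.3,0.4,0,0,0,-12,1],[0.3,0.4,0,3,4,-13.5,1],[0.3,0.4,0,6,9,-13.5,1],[0.3,0.4,0,8.5,14,-13.5,1],[0.3,0.4,0,10.5,19,-13.5,1],[0.3,0.4,0,11.8,23,-13.5,1],[0.3,0.4,0,12.4,25.2,-13,1]]
  ]
}}

```text
time: 17.2
tcp_pos: [501.3, -11.4, 264.2]
orientation: [[0.994, -0.11, 0.01], [-0.11, -0.994, 0.004], [0.009, -0.005, -1.0]]
force: [0.6, 1.7, -2.0]
opening: 30.9
gripper_force: 35.5
```

Run:
```python
from h import *
T=cab(-97-34,0); rows([(*T,92,yaw)])
s=snap('wrist','w6')
for u in [(-28,112),(-28,-112),(-166,113),(-166,-113)]: print(np.round(proj(s,(*cab(*u),54))))
```

```text
t 17.2 p [501.3 -11.4 264.2] ang -0.11 q [-0.11  0.17  1.61  0.01  1.35  1.57] open 30.9 F [ 0.6  1.7 -2. ]
[-0.3, -0.5, -0.3, -0.37, 0.09, 17.21]
[221.  86.]
[419.  85.]
[232. 202.]
[410. 202.]
```

View pics/w6.png

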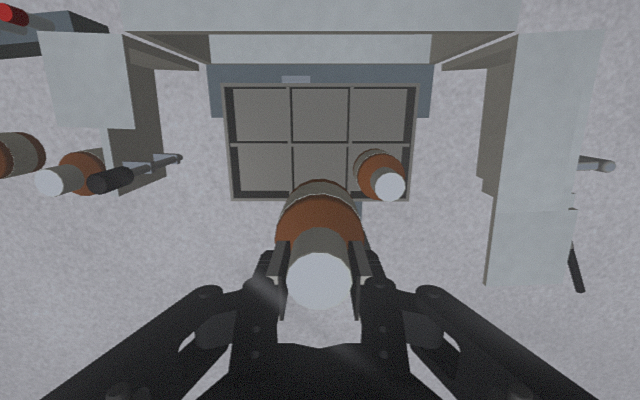

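The tray rim corners match the model to within about 2 px, so I'll lower the bottle into the front middle cell.

{"name": "drive_tool", "arguments": {
  "moves": [
    [[-0.3,-0.5,0,-0.4,0,6,1],[-0.3,-0.5,0,-0.4,0,11,1],[-0.3,-0.5,0,-0.4,0,14.5,1],[-0.3,-0.5,0,-0.4,0,16.5,1],[-0.3,-0.5,0,-0.4,0,17.2,1],[-0.3,-0.5,0,-0.4,0,17.2,1],[-0.3,-0.5,0,-0.4,0,17.2,0.6],[-0.3,-0.5,0,-0.4,0,17.2,0.45]]
  ]
}}

```text
time: 18.25
tcp_pos: [521.7, -10.3, 102.0]
orientation: [[0.993, -0.107, 0.046], [-0.107, -0.994, -0.005], [0.046, -0.0, -0.999]]
force: [21.6, -2.4, 24.6]
opening: 46.9
gripper_force: 16.2
```

Run:
```python
from h import *
s=cal('w4'); 
rows([(499,-11,220,yaw),(531,280,220,yaw),(531,280,73,yaw)])
```

```text
t 18.25 p [521.7 -10.3 102. ] ang -0.108 q [-0.1   0.35  1.82  0.    0.92  1.58] open 46.9 F [21.6 -2.4 24.6]
[-0.0, -2.7, -0.2, -1.7, 0.31, -11.9]
[-0.0, -2.7, -0.2, -1.64, -28.97, -11.88]
[-0.0, -2.7, -0.2, -2.32, -28.96, 2.8]
```

Unexpected contact: the tool is about 22 mm off in x, with roughly 25 N on it. I'll look before moving.

Run:
```python
from h import *
s=snap('wrist','w7'); t=snap('scene','s7')
a=s['pixels'][40:360,140:500]; b=cv2.resize(t['pixels'][150:270,210:370],None,fx=2.7,fy=2.7,interpolation=cv2.INTER_CUBIC)
c=np.zeros((324,800,3),np.uint8); c[:320,:360]=a; c[:324,365:365+432]=b; cv2.imwrite('pics/c7.png',c)
rows([])
```

```text
t 18.35 p [521.5 -10.4 101.9] ang -0.107 q [-0.1   0.35  1.82 -0.    0.92  1.58] open 46.6 F [20.9 -3.5 24.8]
```

View pics/c7.png

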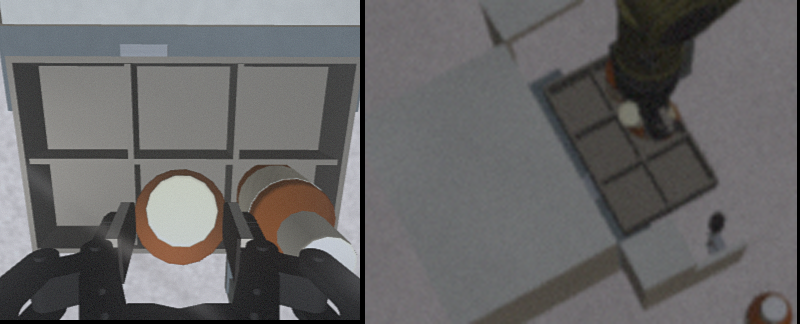

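Run:
```python
from h import *
s=cal('w7'); st=sensors.read_state(); R=np.array(st['orientation']);p=np.array(st['tcp_pos'])
o,d=ray(s,322,251); c=o+d*130; print('captop',c, inv(c),'tool',R.T@(c-p))
b=o+d*0; o,d=ray(s,320,257); q=o+d*185; print('body',q,inv(q))
for u in [(177,97),(500,97),(177,288)]: pass
for u in [(151,100),(497,99),(175,287)]: print(u,inv(atz(s,*u,54)))
```

```text
captop [534.29700136 -12.20165936 128.12043292] [-96.    2.7] tool [ 14.10983708   0.44433959 -25.62507246]
body [507.43537186  -8.63388742  78.38273042] [-123.1    3.5]
(151, 100) [-26.6 109.9]
(497, 99) [ -26.6 -108.4]
(175, 287) [-159.1  111.7]
```

The bottle's base caught the front rim, so it is wedged about 28° from upright with the cap towards the cabinet. I'll centre on the cap and regrip it more firmly.

{"name": "drive_tool", "arguments": {
  "moves": [
    [[0,0,0,1,0,-1.2,0.45],[0,0,0,3.1,-0.3,-1.2,0.45],[0,0,0,3.1,-0.3,-1.2,0.45],[0,0,0,3.1,-0.3,-1.2,0.8],[0,0,0,3.1,-0.3,-1.2,1],[0,0,0,3.1,-0.3,-1.2,1],[0,0,0,3.1,-0.3,-1.2,1]]
  ],
  "grip_force": 80
}}

```text
time: 19.23
tcp_pos: [528.3, -8.3, 102.9]
orientation: [[0.994, -0.108, -0.003], [-0.108, -0.994, 0.0], [-0.003, -0.0, -1.0]]
force: [-2.4, 0.5, 3.0]
opening: 0.2
gripper_force: 1.7
```

{"name": "drive_tool", "arguments": {
  "moves": [
    [[0,0,0,0,0,-3,1],[0,0,0,0,0,-8,1],[0,0,0,-4,0,-14,1],[0,0,0,-8,0,-18,0.5],[0,0,0,-8,0,-18,0.2],[0,0,0,-8,0,-18,0.2]]
  ]
}}

```text
time: 19.98
tcp_pos: [450.3, 0.1, 283.0]
orientation: [[0.994, -0.108, -0.0], [-0.108, -0.994, 0.0], [-0.0, -0.0, -1.0]]
force: [0.0, 0.5, -0.3]
opening: 54.6
gripper_force: 0.0
```

Run:
```python
from h import *
s=snap('wrist','w8');rows([])
t=snap('top','t8')
```

```text
t 20.025 p [4.502e+02 1.000e-01 2.822e+02] ang -0.108 q [-0.09  0.09  1.66  0.    1.39  1.58] open 61.6 F [-0.2  0.3  0. ]
```

View pics/w8.png

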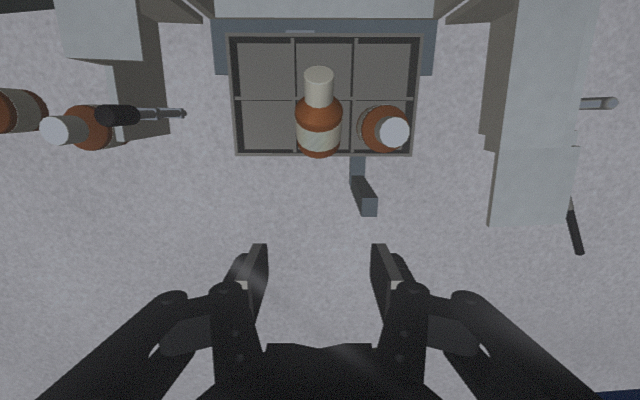

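Run:
```python
from h import *
from scipy.optimize import brentq
s=cal('w8')
for deg in range(15,90,5):
    th=np.radians(deg);u=np.array([np.sin(th),np.cos(th)]);n=np.array([np.cos(th),-np.sin(th)])
    row=lambda q:proj(s,(*cab(q[0],3),q[1]))[1]
    B=lambda t:np.array([-97.,54])-28*n-t*u
    try:t=brentq(lambda t:row(B(t)+100*u)-74,-20,120)
    except Exception as e: print(deg,'x');continue
    b=B(t); print(deg,'base',b.round(),'low',(b+28*n).round(),'upper',(b-28*n).round(),'rowupper',round(row(b-28*n)),'rowshoulder',round(row(b+66*u-28*n)),'capbase',round(row(b+68*u)),'top',(b+100*u).round())
```

```text
15 x
20 x
25 base [-121.   69.] low [-96.  57.] upper [-146.   81.] rowupper 144 rowshoulder 122 capbase 93 top [-79. 159.]
30 base [-127.   58.] low [-103.   44.] upper [-151.   72.] rowupper 147 rowshoulder 121 capbase 94 top [-77. 144.]
35 base [-133.   51.] low [-110.   35.] upper [-156.   67.] rowupper 151 rowshoulder 121 capbase 96 top [-76. 133.]
40 base [-139.   47.] low [-118.   29.] upper [-161.   65.] rowupper 154 rowshoulder 121 capbase 98 top [-75. 124.]
45 base [-145.   46.] low [-125.   26.] upper [-165.   65.] rowupper 158 rowshoulder 120 capbase 99 top [-74. 116.]
50 base [-150.   46.] low [-132.   24.] upper [-168.   67.] rowupper 161 rowshoulder 120 capbase 100 top [-74. 110.]
55 base [-155.   48.] low [-139.   25.] upper [-171.   70.] rowupper 163 rowshoulder 119 capbase 102 top [-73. 105.]
60 base [-159.   50.] low [-145.   26.] upper [-173.   75.] rowupper 166 rowshoulder 118 capbase 103 top [-73. 100.]
65 base [-163.   54.] low [-151.   29.] upper [-175.   80.] rowupper 168 rowshoulder 117 capbase 103 top [-72.  96.]
70 base [-166.   59.] low [-156.   32.] upper [-175.   85.] rowupper 169 rowshoulder 115 capbase 104 top [-72.  93.]
75 base [-168.   64.] low [-161.   37.] upper [-175.   91.] rowupper 170 rowshoulder 114 capbase 105 top [-72.  90.]
80 base [-170.   70.] low [-165.   42.] upper [-175.   97.] rowupper 171 rowshoulder 112 capbase 105 top [-71.  87.]
85 base [-171.   76.] low [-168.   48.] upper [-173.  104.] rowupper 171 rowshoulder 109 capbase 105 top [-71.  84.]
```

The bottle now lies tilted over the middle divider: cap top at (319,74), base at (319,157). That fits about 45°, with the base at the front rim. Cell rim corners are at (229,35), (419,35), (235,156) and (412,156).

Run:
```python
from h import *
s=cal('w8')
for u in[(229,35),(419,35),(235,156),(412,156)]: print(inv(atz(s,*u,54)))
c=atz(s,319,74,116); print('captop',inv(c)); print('stock',inv(atz(s,393,132,118)))
y=inv(c)[1]; T=cab(-78,y)
rows([(*T,210,yaw),(*T,94,yaw)])
```

```text
[-26.8 108.5]
[ -27.4 -107.1]
[-164.2  113.9]
[-164.9 -111.9]
captop [-74.3   6.6]
stock [-129.9  -69.6]
t 20.075 p [4.502e+02 1.000e-01 2.817e+02] ang -0.108 q [-0.09  0.09  1.66  0.    1.39  1.58] open 67.7 F [-0.2 -0.1 -0.3]
[0.0, 0.2, -0.2, 10.32, -0.07, 7.13]
[0.0, 0.2, -0.2, 10.36, -0.07, 18.73]
```

{"name": "drive_tool", "arguments": {
  "moves": [
    [[0,0,0,6,0,3,0.25],[0,0,0,10.3,0,7,0.25],[0,0,0,10.3,0,12.5,0.25],[0,0,0,10.3,0,17,0.25],[0,0,0,10.3,0,18.7,0.25],[0,0,0,10.3,0,18.7,0.25],[0,0,0,10.3,0,18.7,0.7],[0,0,0,10.3,0,18.7,1]]
  ],
  "grip_force": 80
}}

```text
time: 21.08
tcp_pos: [553.3, -11.0, 96.9]
orientation: [[0.994, -0.108, 0.001], [-0.108, -0.994, 0.0], [0.001, -0.0, -1.0]]
force: [0.8, 0.0, 2.1]
opening: 29.1
gripper_force: 68.6
```

{"name": "drive_tool", "arguments": {
  "moves": [
    [[0,0,0,0,0,0,1],[0,0,0,0,0,0,1],[0,0,0,0,0,0,1]]
  ]
}}

```text
time: 21.45
tcp_pos: [553.3, -11.0, 96.9]
orientation: [[0.994, -0.108, 0.001], [-0.108, -0.994, -0.0], [0.001, -0.0, -1.0]]
force: [2.0, -0.2, 3.5]
opening: 28.1
gripper_force: 78.9
```

{"name": "drive_tool", "arguments": {
  "moves": [
    [[0,0,0,0,0,-2,1],[0,0,0,0,0,-4,1],[0,0,0,0,0,-7,1],[0,0,0,0,0,-10,1],[0,0,0,0,0,-13,1],[0,0,0,0,0,-14,1],[0,0,0,0,0,-14,1]]
  ]
}}

```text
time: 22.32
tcp_pos: [552.0, -10.9, 235.7]
orientation: [[0.994, -0.108, -0.002], [-0.108, -0.994, 0.0], [-0.002, 0.0, -1.0]]
force: [-0.2, -0.4, -2.6]
opening: 28.4
gripper_force: 79.2
```

Run:
```python
from h import *
s=snap('wrist','w9');rows([])
t=snap('scene','s9')
a=s['pixels'][100:360,180:460]; b=cv2.resize(t['pixels'][150:260,220:360],None,fx=3.4,fy=3.4,interpolation=cv2.INTER_CUBIC)
c=np.zeros((520,800,3),np.uint8); c[:260*1,:280]=a; c[:374,290:290+476]=b; cv2.imwrite('pics/c9.png',c)
```

```text
t 22.375 p [551.5 -10.8 234.8] ang -0.108 q [-0.1   0.27  1.55  0.    1.33  1.58] open 28.3 F [ 0.3  1.2 -2.5]
```

View pics/c9.png

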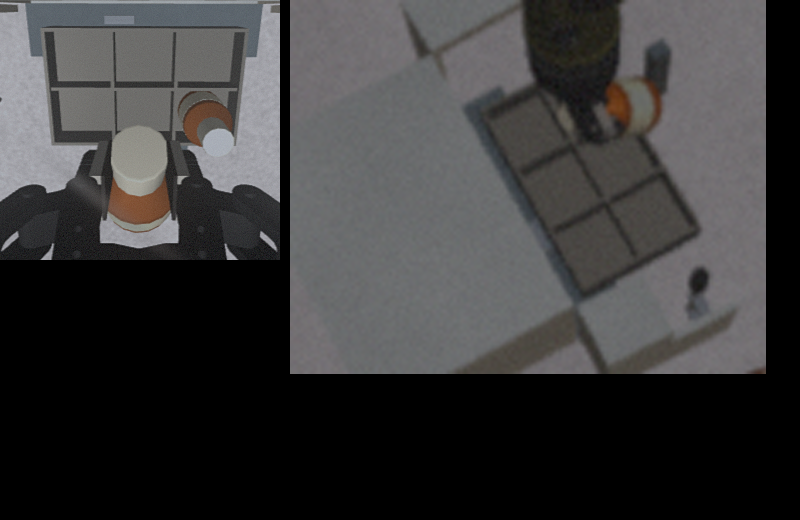

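The bottle is held, leaning well towards the cabinet: cap-top centre at (319,247) and 58 px wide, cap's lower edge at row 292, base edge at row 332. I'll fit the tilt.

Run:
```python
from h import *
from scipy.optimize import least_squares
s=cal('w9'); y=inv(cal('w9')['T'][:2,3])[1]
row=lambda q:proj(s,(*cab(q[0],5),q[1]))[1]
T=np.array([-76.,128+140])
def pred(v):
    th=v[0];t=v[1:]; u=np.array([np.sin(th),np.cos(th)]);n=np.array([np.cos(th),-np.sin(th)])
    b=t-100*u
    e=lambda q,w:proj(s,(*cab(q[0],y+w),q[1]))[0]
    return [row(t+16*n),row(t-16*n),row(b+68*u-16*n),row(b-28*n),e(t,-16)-e(t,16)]
obs=[226,270,292,332,58]
for th0 in(.6,1.):
    r=least_squares(lambda v:np.array(pred(v))-obs,[th0,-75,255],x_scale=[.1,10,10]); print(np.degrees(r.x[0]),r.x[1:],r.fun.round(1))
p=sensors.read_state()['tcp_pos']; print('tcp cab',inv(p),p[2])
```

```text
52.630413918003164 [-80.8929175 224.0785822] [-3.2  2.9 -0.7  0.8 -3.2]
52.630413652013765 [-80.8929171  224.07858297] [-3.2  2.9 -0.7  0.8 -3.2]
tcp cab [-79.4   5.9] 234.33705374561657
```

{"name": "drive_tool", "arguments": {
  "moves": [
    [[0,0,0,0,0,4,1],[0,0,0,0,0,8,1],[0,0,0,0,0,11,1],[0,0,0,0,0,13,1],[0,0,0,0,0,14,1],[0,0,0,0,0,14,1],[0,0,0,0,0,14,0.6],[0,0,0,0,0,14,0.4]]
  ]
}}

```text
time: 23.42
tcp_pos: [551.0, -10.8, 96.0]
orientation: [[0.994, -0.108, -0.003], [-0.108, -0.994, 0.0], [-0.003, 0.0, -1.0]]
force: [-0.2, 0.1, -0.5]
opening: 50.5
gripper_force: 0.0
```

{"name": "drive_tool", "arguments": {
  "moves": [
    [[0,0,0,0,0,0,0.4],[0,0,0,-1.2,0,1.2,0.4],[0,0,0,-1.2,0,2.6,0.4],[0,0,0,-1.2,0,2.6,0.4],[0,0,0,-1.2,0,2.6,0.7],[0,0,0,-1.2,0,2.6,1],[0,0,0,-1.2,0,2.6,1],[0,0,0,-1.2,0,2.6,1]]
  ]
}}

```text
time: 24.42
tcp_pos: [547.4, -10.1, 73.2]
orientation: [[0.994, -0.108, 0.013], [-0.108, -0.994, -0.001], [0.013, -0.001, -1.0]]
force: [7.7, 0.3, 8.9]
opening: 30.3
gripper_force: 81.0
```

Solid grip now (30.3 mm). I'll lift it, turn it upright and stand it on clear bench to the right, then regrip it properly.

{"name": "drive_tool", "arguments": {
  "moves": [
    [[0,0,0,0,0,-2,1],[0,0,0,0,0,-5,1],[0,0,0,0,0,-9,1],[0,0,0,0,0,-13,1],[0,0,0,0,0,-17,1],[0,0,0,0,0,-21,1],[0,0,0,0,0,-24,1],[0,0,0,0,0,-24.5,1]]
  ]
}}

```text
time: 25.42
tcp_pos: [541.4, -9.7, 316.7]
orientation: [[0.994, -0.108, 0.002], [-0.108, -0.994, -0.0], [0.002, -0.0, -1.0]]
force: [0.9, -0.2, -3.5]
opening: 30.1
gripper_force: 83.6
```

```bash
cat >> h.py <<'E'
def tilt(a,d): return Ro.from_euler('ZY',[a,-np.radians(d)]).as_matrix()@down(0)
E
python3 - <<'E'
from h import *
rows([(600,-400,318,tilt(-.6,50)),(600,-400,318,-.6)])
s=snap('wrist','w10'); h=cv2.cvtColor(s['pixels'],cv2.COLOR_BGR2HSV)
m=((h[...,0]<18)&(h[...,1]>110)&(h[...,2]>60)).astype(np.uint8)
n,l,st,c=cv2.connectedComponentsWithStats(m)
for i in range(1,n):
    if st[i,4]>300: print(st[i],c[i].round())
t=snap('top','t10'); h=cv2.cvtColor(t['pixels'],cv2.COLOR_BGR2HSV)
m=((h[...,0]<18)&(h[...,1]>90)&(h[...,2]>50)).astype(np.uint8)
n,l,st,c=cv2.connectedComponentsWithStats(m)
for i in range(1,n):
    if 15<st[i,4]<2000: print('top',st[i],c[i].round(),atz(t,*c[i],40).round())
E
```

```text
t 25.425 p [541.4  -9.7 316.7] ang -0.108 q [-0.1   0.2   1.44  0.    1.5   1.58] open 30.1 F [ 0.9 -0.2 -3.5]
[-12.3, 48.8, 26.4, 10.03, 38.18, -0.12]
[-0.0, -0.1, 28.2, 10.03, 38.18, -0.12]
[356 177  39  37 549] [370. 191.]
[ 278  292   82   56 2496] [320. 325.]
top [206 181  13  13  62] [214. 189.] [561. 390.  40.]
top [306 180  16  10 117] [313. 185.] [574. -15.  40.]
top [234 189  14  13  65] [241. 196.] [528. 277.  40.]
top [305 196  15   6  45] [311. 199.] [514.  -6.  40.]
top [325 197   5  12  33] [327. 202.] [501. -69.  40.]
top [127 203  35  33 702] [144. 220.] [437. 663.  40.]
```

{"name": "drive_tool", "arguments": {
  "moves": [
    [[-1,4,2.2,0.5,2,0,1],[-2.5,10,5.5,1.7,6.5,0,1],[-4.5,18,9.8,3.2,12,0,1],[-6.5,26,14.1,4.8,18.5,0,1],[-8.5,34,18.4,6.4,25,0,1],[-10.3,41,22.2,8,31,0,1],[-11.6,46,24.9,9.3,35.5,0,1],[-12.3,48.8,26.4,10,38.2,0,1]]
  ]
}}

```text
time: 26.52
tcp_pos: [596.4, -401.4, 309.8]
orientation: [[0.536, -0.568, 0.625], [-0.369, -0.823, -0.432], [0.76, 0.001, -0.65]]
force: [1.2, 0.3, -2.6]
opening: 29.9
gripper_force: 83.4
```

{"name": "drive_tool", "arguments": {
  "moves": [
    [[0,0,0,0,0,0,1],[0,0,0,0,0,0,1]]
  ]
}}

```text
time: 26.78
tcp_pos: [597.8, -398.9, 311.9]
orientation: [[0.537, -0.565, 0.627], [-0.367, -0.825, -0.429], [0.76, 0.001, -0.65]]
force: [-0.1, 0.3, -1.8]
opening: 30.3
gripper_force: 83.3
```

Run:
```python
from h import *
rows([(600,-400,318,tilt(-.6,50)),(600,-400,95,tilt(-.6,50)),(600,-400,80,tilt(-.6,50))])
```

```text
t 26.775 p [ 597.8 -398.9  311.9] ang -0.599 q [-0.68  0.16  1.85  0.22  0.27  1.31] open 30.3 F [-0.1  0.3 -1.8]
[0.0, 0.6, 0.0, 0.62, -0.03, -0.21]
[0.0, 0.6, 0.0, -16.32, -0.06, 14.28]
[0.0, 0.6, 0.0, -17.46, -0.06, 15.26]
```

Run:
```python
from h import *
R=tilt(-.6,35)
rows([(625,-427,z,R) for z in (312,200,110,90,79)])
```

```text
t 26.775 p [ 597.8 -398.9  311.9] ang -0.599 q [-0.68  0.16  1.85  0.22  0.27  1.31] open 30.3 F [-0.1  0.3 -1.8]
[0.0, -14.4, 0.0, 2.5, 0.78, 2.9]
[0.0, -14.4, 0.0, -6.01, 0.77, 10.18]
[0.0, -14.4, 0.0, -12.85, 0.76, 16.04]
[0.0, -14.4, 0.0, -14.37, 0.76, 17.34]
[0.0, -14.4, 0.0, -15.21, 0.76, 18.05]
```

{"name": "drive_tool", "arguments": {
  "moves": [
    [[0,-7,0,1.5,0.6,2,1],[0,-14.4,0,2.5,0.8,2.9,1],[0,-14.4,0,-1.5,0.8,6.4,1],[0,-14.4,0,-6,0.8,10.2,1],[0,-14.4,0,-10,0.8,13.6,1],[0,-14.4,0,-12.4,0.8,15.6,1],[0,-14.4,0,-12.9,0.8,16,1],[0,-14.4,0,-12.9,0.8,16,1]]
  ]
}}

```text
time: 27.78
tcp_pos: [627.2, -428.5, 113.8]
orientation: [[0.673, -0.564, 0.478], [-0.459, -0.826, -0.328], [0.58, 0.001, -0.815]]
force: [-0.3, 0.2, -1.9]
opening: 29.9
gripper_force: 83.7
```

Run:
```python
from h import *
R=tilt(-.6,35);p=sensors.read_state()['tcp_pos']
rows([(p[0],p[1],z,R) for z in (90,84,80,77)])
```

```text
t 27.775 p [ 627.2 -428.5  113.8] ang -0.598 q [-0.68  0.47  1.8   0.17  0.26  1.34] open 29.9 F [-0.3  0.2 -1.9]
[0.0, -0.4, 0.1, -1.38, -0.0, 1.94]
[0.0, -0.4, 0.1, -1.73, -0.0, 2.43]
[0.0, -0.4, 0.1, -1.96, -0.0, 2.75]
[0.0, -0.4, 0.1, -2.13, -0.01, 3.0]
```

{"name": "drive_tool", "arguments": {
  "moves": [
    [[0,0,0,-0.7,0,1,1],[0,0,0,-1.2,0,1.7,1],[0,0,0,-1.4,0,1.9,1],[0,0,0,-1.55,0,2.2,1],[0,0,0,-1.75,0,2.45,1]]
  ]
}}

```text
time: 28.4
tcp_pos: [626.3, -429.2, 83.0]
orientation: [[0.673, -0.565, 0.477], [-0.46, -0.825, -0.328], [0.579, 0.001, -0.815]]
force: [0.4, -0.2, -2.3]
opening: 30.1
gripper_force: 83.7
```

{"name": "drive_tool", "arguments": {
  "moves": [
    [[0,0,0,-0.17,0,0.25,1],[0,0,0,-0.35,0,0.5,1],[0,0,0,-0.52,0,0.73,1],[0,0,0,-0.52,0,0.73,1]]
  ]
}}

```text
time: 28.9
tcp_pos: [626.0, -428.8, 73.6]
orientation: [[0.673, -0.565, 0.477], [-0.46, -0.825, -0.328], [0.578, 0.001, -0.816]]
force: [0.1, 0.2, -2.7]
opening: 29.8
gripper_force: 83.7
```

{"name": "drive_tool", "arguments": {
  "moves": [
    [[0,0,0,-0.17,0,0.25,1],[0,0,0,-0.35,0,0.5,1],[0,0,0,-0.52,0,0.73,1],[0,0,0,-0.52,0,0.73,1]]
  ]
}}

```text
time: 29.4
tcp_pos: [629.9, -431.9, 72.3]
orientation: [[0.666, -0.566, 0.486], [-0.455, -0.825, -0.336], [0.59, 0.003, -0.807]]
force: [-4.2, 5.2, 20.1]
opening: 30.0
gripper_force: 82.3
```

```bash
cat >> h.py <<'E'
def asc(s,r0,r1,c0,c1,st):
    im=s['pixels']; h=cv2.cvtColor(cv2.medianBlur(im,5),cv2.COLOR_BGR2HSV)
    for r in range(r0,r1,st):
        print('%3d '%r+''.join('O' if (h[r,c,0]<18 and h[r,c,1]>100 and h[r,c,2]>40) else 'W' if h[r,c,2]>165 else '#' if h[r,c,2]<60 else '+' if h[r,c,2]>135 else '.' for c in range(c0,c1,st)))
E
python3 - <<'E'
from h import *
s=snap('wrist','w11'); asc(s,120,390,200,440,6)
im=s['pixels']; print([im[r,320].tolist() for r in range(180,360,12)])
E
```

```text
120 ..........+....+..++++++++++.+++..+++.+.
126 ............++.+.+++++.....+++++..++++.+
132 .......+...++.++..+++..+..+.++++..+.+.++
138 ......+....++..+...+.++....+.+++...++++.
144 .+.++...++++..++.+.++.++..++.+.+..+++.+.
150 .............+++.+.+.+++..++...+.++.+.+.
156 ............++.......++..+.+...++..++.++
162 .............++...+..++++..+++...+.+..++
168 .............+.+..+++.+.....+..........+
174 +.+.......+..+.++++.+.+...+.......++....
180 .....+......++..+.+.....+...+....++...++
186 ......+......++.+.+.+++....+.+.....++.++
192 .............+......+..++..........+.+.+
198 .............+.........+..........+..+..
204 .+...++.....+++..+...................+..
210 ..........+...+................+........
216 .......+..++..+.+...+..........++..+....
222 ..............+..............++....+....
228 .........+...+.+......+....+........+...
234 .............++.....................+...
240 +...+.+..+....................+.........
246 ......+.............+...................
252 .........+.##..+++....+.....#...........
258 ...........#...++++++++.....##..........
264 ..........##...+
[... 472 characters left out ...]
##
330 #############OOOOOOOOOOOOOO#############
336 #############.OOOOOOOOOOOO.#############
342 ##############.OOOOOOOOOOO.#############
348 #####.##################################
354 ####..#############################.####
360 ###...#############################..###
366 ##...##############################...##
372 ##...###############################...#
378 #...#################################...
384 +..###################################..
[[129, 123, 123], [139, 134, 133], [131, 125, 123], [137, 129, 131], [110, 118, 118], [129, 134, 136], [129, 137, 137], [128, 135, 132], [129, 135, 134], [137, 135, 131], [113, 120, 120], [113, 118, 120], [48, 67, 100], [41, 64, 95], [35, 43, 50]]
```

{"name": "drive_tool", "arguments": {
  "moves": [
    [[0,0,0,0.3,0,-0.4,1],[0,0,0,0.3,0,-0.4,1],[0,0,0,0.3,0,-0.4,0.6],[0,0,0,0.3,0,-0.4,0.4],[0,0,0,0.3,0,-0.4,0.2],[0,0,0,0.3,0,-0.4,0.2]]
  ]
}}

```text
time: 30.2
tcp_pos: [626.0, -428.8, 69.3]
orientation: [[0.674, -0.565, 0.476], [-0.461, -0.825, -0.327], [0.578, 0.001, -0.816]]
force: [-0.1, -0.9, 1.4]
opening: 68.3
gripper_force: 0.0
```

Run:
```python
from h import *
s=snap('wrist','w12'); asc(s,180,350,200,440,6); rows([(600,-410,300,-.6)])
```

```text
180 .....++..+......++++++.+...+.++...+++.++
186 +............+......++.++....+......++.+
192 .+...........+++++.....+...+......+..++.
198 ++....+...+.+++..+....+..+...........+..
204 ..........++..+++..++.....+.+..++.......
210 .+.....+..++.++++...+++.....+.+.+..+....
216 +........+....++.........+.+..+.....+...
222 ............++++...+.......+........+...
228 ....+++.++..........+.........+.........
234 +...+++....+...+.+...........++.........
240 .............+.....+.+......++..........
246 .........+...++++.++...+....+...........
252 ........#........++...++.......##.......
258 .......##.....++...+...........##..#....
264 ...#....#......++...+.+.+......###..#...
270 ...#.............+....+........###..##..
276 ..##..#........+...............####..##.
282 .##..####.....++.O.............####..##.
288 ###..####.......O...............####.###
294 ####.####........O..............########
300 ########...............O..O.....########
306 ########.........++++++.OOO......#######
312 ########.....O...++++++++OOO.....#######
318 #######.+...OOO++++++++++.OO.....#######
324 #######.+...OOO+++++++++++OO......######
330 #######.....OO++++++++++++.OO....#######
336 ########....OO++++++++++++.O.....#######
342 ########....OO.+++++++++++.O....########
348 #########.+.########.########...########
t 30.25 p [ 626.  -428.9   69.4] ang -0.6 q [-0.68  0.54  1.83  0.28  0.16  1.24] open 68.1 F [-0.   0.5 -0.6]
[0.1, -35.3, -0.0, 10.71, -0.06, -20.67]
```

The bottle swung upright. I'll back off along the tool axis, straighten up and find its cap.

{"name": "drive_tool", "arguments": {
  "moves": [
    [[0,0,0,0,0,-5,0.1],[0,0,0,0,0,-10,0.1],[0,-8,0,3,0,-15,0.1],[0,-17,0,6,0,-17,0.1],[0,-26,0,8,0,-18.5,0.1],[0,-35.3,0,8,0,-18.5,0.1],[0,-35.3,0,8,0,-18.5,0.1],[0,-35.3,0,8,0,-18.5,0.1]]
  ]
}}

```text
time: 31.25
tcp_pos: [593.3, -406.2, 265.9]
orientation: [[0.825, -0.565, 0.001], [-0.565, -0.825, -0.002], [0.002, 0.001, -1.0]]
force: [-0.2, -0.4, -0.5]
opening: 77.2
gripper_force: 0.0
```

```bash
cat >> h.py <<'E'
def find(s,z=100,lo=100):
    "orange blobs; and bright cap next to each"
    im=cv2.medianBlur(s['pixels'],5); h=cv2.cvtColor(im,cv2.COLOR_BGR2HSV)
    m=((h[...,0]<18)&(h[...,1]>100)&(h[...,2]>40)).astype(np.uint8)
    n,l,st,c=cv2.connectedComponentsWithStats(m)
    for i in range(1,n):
        if st[i,4]>lo: print('orange',st[i],c[i].round())
E
python3 - <<'E'
from h import *
s=snap('wrist','w13'); rows([]); find(s); asc(s,60,280,180,460,6)
E
```

```text
t 31.3 p [ 592.2 -405.3  265.6] ang -0.6 q [-0.66  0.49  1.12 -0.    1.53  1.51] open 76.9 F [ 0.8  0.1 -0.1]
orange [298 150  32  35 326] [308. 163.]
 60 +++++++++++++++++++++++++++++++++++++++++++++++
 66 +++++++++++++++++++++++++++++++++++++++++++++++
 72 +++++++++++++++++++++++++++++++++++++++++++++++
 78 +++++++++++++++++++++++++++++++++++++++++++++++
 84 +++++++++++++++++++++++++++++++++++++++++++++++
 90 +++++++++++++++++++++++++++++++++++++++++++++++
 96 +++++++++++++++++++++++++++++++++++++++++++++++
102 +++++++++++++++++++++++++++++++++++++++++++++++
108 +++++++++++++++++++++++++++++++++++++++++++++++
114 +++++++++++++++++++++++++++++++++++++++++++++++
120 +++++++++++++++++++++++++++++++++++++++++++++++
126 +++++++++++++++++++++++++++++++++++++++++++++++
132 +++++++++++++++++++++++++++++++++++++++++++++++
138 +++++++++++++++++++++++++++++++++++++++++++++++
144 +++++++++++++++++++++++.+++++++++++++++++++++++
150 +++++++++++++++++++++.....++++++++++++++++++++.
156 ++++++++++++++++++++.OO.O..+++++++++++++++++...
162 ++++++++++++++++++++OO.....++++++++++++++++++..
168 +++++++++
[... 274 characters left out ...]
++++++++++++++++++++++++
204 +++++++++++++++++++++++++++++++++++++++++++++++
210 +++++++++++++++++++++++++++++++++++++++++++++++
216 +++++++++++++++++++++++++++++++++++++++++++++++
222 +++++++++++++++++++++++++++++++++++++++++++++++
228 +++++.+++++++++++++++++++++++++++++++++++++++++
234 +++....++++++++++++++++++++++++++++++++++++++++
240 .+......+++++++++++++++++++++++++++++++++++++++
246 .........++++++++++++++++++++++++++++++++++++++
252 ..........#+++++++++++++++++++++++++##.++++++++
258 ..........#+++++++++++++++++++++++++##..+++++++
264 .....##....+++++++++++++++++++++++++###..#+++++
270 ....##..#...++++++++++++++++++++++++###..##++++
276 ....##.####..+++++++++++++++++++++++####..#.+++
```

Run:
```python
from h import *
s={'pixels':cv2.imread('pics/w13.png'),**cal('w13')}
h=cv2.cvtColor(cv2.GaussianBlur(s['pixels'],(3,3),0),cv2.COLOR_BGR2HSV)
for r in range(142,204,2): print(r,' '.join('%3d'%(h[r,c,2]) + ('o' if h[r,c,1]>90 and h[r,c,0]<25 else ' ') for c in range(290,350,3)))
for x in ((318,170),(318,178)): print(atz(s,*x,100))
```

```text
142 143  145  146  147  150  147  144  147  151  149  147  146  144  148  150  148  145  143  145  149 
144 147  142  147  150  150  147  143  139  130  105  108  118  143  153  150  148  144  140  140  147 
146 149  143  145  152  147  153  138   94   80   79   79   77   90  129  145  142  146  140  143  145 
148 147  142  148  150  147  144   95   84   89   79   88   82   82   81  125  143  149  145  145  142 
150 145  145  149  151  149   99   85   79   79   81o  80   76   75   85   88  140  150  149  145  140 
152 147  148  149  146  137   84   80   86o  88o  88o  86o  85o  83o  78   84  106  149  149  146  144 
154 147  150  149  146  105   82   89o  87o  87o  87o  88o  86o  85o  84o  79   86  145  145  146  145 
156 146  149  148  143   86   89o  89o  88o  89o  87o  87o  86o  86o  85o  84o  75  133  144  146  140 
158 148  147  150  131   85   91o  90o  89o  89o  88o  86o  86o  85o  86o  84o  82o 113  148  145  140 
160 148  147  151  112   91o  91o  91o  89o  89o  87o  88o  87o  84o  84o  86o  85o  93  151  147  142 
162 150  146  151  104   93o  91o  91o  91o  84   83   82   
[... 1511 characters left out ...]
1  154  150  151  151  149  137  156  161  162  159  150  145  148  144  145  145  144  148 
194 156  156  151  148  152  151  150  151  147  152  147  152  151  151  144  146  146  145  144  150 
196 155  156  148  148  153  151  153  154  146  147  149  148  148  149  148  149  150  150  148  153 
198 150  152  151  152  154  148  152  154  148  149  146  148  146  148  151  153  149  146  150  155 
200 151  151  153  153  150  148  146  149  152  155  153  152  147  150  150  155  152  145  149  151 
202 152  152  153  154  148  151  141  149  152  152  152  150  146  153  151  149  150  148  153  145 
[ 602.90963343 -412.03684919  100.        ]
[ 595.64893721 -407.05786709  100.        ]
```

Run:
```python
from h import *
c=atz(cal('w13'),319.5,180,100); print(c)
rows([(c[0],c[1],72,-.6)])
```

```text
[ 592.89399401 -407.14390449  100.        ]
t 31.3 p [ 592.2 -405.3  265.6] ang -0.6 q [-0.66  0.49  1.12 -0.    1.53  1.51] open 76.9 F [ 0.8  0.1 -0.1]
[0.1, -0.0, -0.0, 0.15, 0.09, 19.36]
```

{"name": "drive_tool", "arguments": {
  "moves": [
    [[0,0,0,0.1,0.1,6,0.2],[0,0,0,0.1,0.1,12,0.2],[0,0,0,0.1,0.1,17,0.2],[0,0,0,0.1,0.1,19.3,0.2],[0,0,0,0.1,0.1,19.3,0.2],[0,0,0,0.1,0.1,19.3,0.2],[0,0,0,0.1,0.1,19.3,0.2]]
  ]
}}

```text
time: 32.17
tcp_pos: [593.0, -407.5, 76.4]
orientation: [[0.825, -0.565, 0.003], [-0.565, -0.825, -0.004], [0.005, 0.002, -1.0]]
force: [1.1, 0.3, 0.3]
opening: 68.1
gripper_force: 0.0
```

{"name": "drive_tool", "arguments": {
  "moves": [
    [[0,0,0,0,0,0.2,0.5],[0,0,0,0,0,0.2,0.8],[0,0,0,0,0,0.2,1],[0,0,0,0,0,0.2,1],[0,0,0,0,0,0.2,1]]
  ],
  "grip_force": 80
}}

```text
time: 32.8
tcp_pos: [592.8, -406.9, 72.9]
orientation: [[0.825, -0.565, 0.002], [-0.565, -0.825, -0.002], [0.003, 0.001, -1.0]]
force: [1.0, 1.3, 4.4]
opening: 29.8
gripper_force: 79.3
```

Run:
```python
from h import *
TR=lambda i,j:cab(-95.8+34*i,1+74*j)
for i in(-1,1):
  for j in(1,0,-1): print(i,j,TR(i,j))
T=TR(1,-1)
rows([(593,-407,250,-.6),(*T,265,yaw)])
```

```text
-1 1 [508.27540302  63.19091272]
-1 0 [500.51967252 -10.40153692]
-1 -1 [492.76394203 -83.99398657]
1 1 [575.90089728  56.06402524]
1 0 [568.14516679 -17.5284244 ]
1 -1 [560.3894363  -91.12087405]
t 32.8 p [ 592.8 -406.9   72.9] ang -0.6 q [-0.66  0.63  1.36 -0.    1.15  1.51] open 29.8 F [1.  1.3 4.4]
[0.1, -0.1, -0.0, 0.06, 0.01, -17.71]
[0.1, -0.1, -28.4, -20.47, -24.21, -19.28]
```

{"name": "drive_tool", "arguments": {
  "moves": [
    [[0,0,0,0,0,-4,1],[0,0,0,0,0,-9,1],[0,0,0,0,0,-14,1],[0,0,-2,-1,-1.2,-18,1],[0,0,-6,-4,-4.8,-19.3,1],[0,0,-12,-8,-9.5,-19.3,1],[0,0,-18,-12,-14.2,-19.3,1],[0,0,-23,-16,-19,-19.3,1]]
  ]
}}

```text
time: 33.8
tcp_pos: [566.2, -157.6, 263.4]
orientation: [[0.981, -0.195, -0.002], [-0.195, -0.981, -0.001], [-0.002, 0.002, -1.0]]
force: [0.6, 0.3, -2.3]
opening: 29.6
gripper_force: 79.5
```

Run:
```python
from h import *
rows([(560.4,-91.1,265,yaw)])
```

```text
t 33.8 p [ 566.2 -157.6  263.4] ang -0.197 q [-0.34  0.3   1.43 -0.    1.41  1.43] open 29.6 F [ 0.6  0.3 -2.3]
[0.1, 0.1, -5.3, -1.87, -6.41, -0.16]
```

{"name": "drive_tool", "arguments": {
  "moves": [
    [[0,0,-2.5,-1,-3.2,0,1],[0,0,-5.3,-1.8,-5.5,0,1],[0,0,-5.3,-1.9,-6.4,0,1],[0,0,-5.3,-1.9,-6.4,0,1],[0,0,-5.3,-1.9,-6.4,0,1],[0,0,-5.3,-1.9,-6.4,0,1],[0,0,-5.3,-1.9,-6.4,0,1]]
  ]
}}

```text
time: 34.67
tcp_pos: [561.5, -93.6, 264.5]
orientation: [[0.994, -0.107, -0.0], [-0.107, -0.994, -0.002], [0.0, 0.002, -1.0]]
force: [0.3, 0.5, -2.1]
opening: 29.8
gripper_force: 79.6
```

Run:
```python
from h import *
rows([(560.4,-91.1,92,yaw)])
s=snap('wrist','w14')
im=cv2.imread('pics/w14.png') if 0 else s['pixels']
for u in [(-26.5,114),(-26.5,-112),(-165,114),(-165,-112)]: print(np.round(proj(s,(*cab(*u),54))))
cv2.imwrite('pics/c14.png',im)
```

```text
t 34.675 p [561.5 -93.6 264.5] ang -0.108 q [-0.24  0.28  1.47 -0.    1.4   1.44] open 29.8 F [ 0.3  0.5 -2.1]
[0.1, -0.0, -0.2, -0.14, -0.27, 17.25]
[161. 144.]
[350. 144.]
[178. 249.]
[347. 248.]
```

View pics/c14.png

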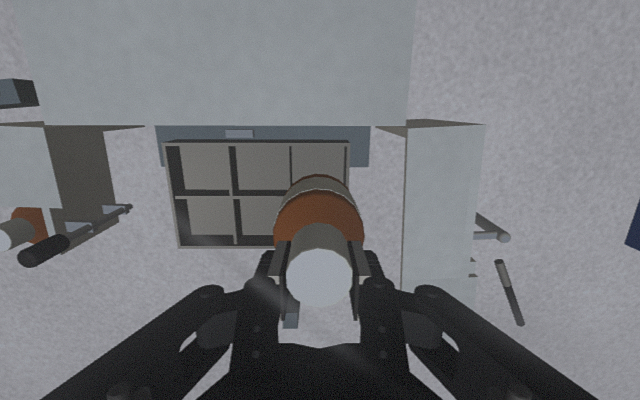

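Wrist view: the tray rim corners are at (165,141), (350,141) and (180,248), matching to within about 4 px. The stock and front cells are partly hidden. The held bottle's base far edge is at row 175 and its cap-top centre at (319,278). I'll check that it hangs upright.

Run:
```python
from h import *
s=cal('w14'); p=np.array([561.5,-93.6,264.5]); R=down(yaw); x=R[:,0]
b=p-[0,0,72.9]
print('base far',proj(s,b+28*x),'shoulder far',proj(s,b+28*x+[0,0,66]),'captop',proj(s,b+[0,0,100]))
rows([(560.9,-91.1,130,yaw),(560.9,-91.1,92,yaw)])
```

```text
base far (np.float64(319.6982478831513), np.float64(173.18934342443083)) shoulder far (np.float64(320.3345049309321), np.float64(199.37604753422957)) captop (np.float64(320.9468090734165), np.float64(280.49414095864665))
t 34.725 p [561.5 -93.5 264.5] ang -0.108 q [-0.24  0.28  1.47 -0.    1.4   1.44] open 29.7 F [-0.5  0.3 -2.2]
[0.1, -0.0, -0.1, -0.09, -0.25, 13.45]
[0.1, -0.0, -0.1, -0.09, -0.26, 17.25]
```

{"name": "drive_tool", "arguments": {
  "moves": [
    [[0,0,0,-0.1,-0.2,4,1],[0,0,0,-0.1,-0.2,8.5,1],[0,0,0,-0.1,-0.2,11.5,1],[0,0,0,-0.1,-0.2,12.9,1],[0,0,0,-0.1,-0.2,12.9,1],[0,0,0,-0.1,-0.2,12.9,1],[0,0,0,-0.1,-0.2,12.9,1]]
  ]
}}

```text
time: 35.6
tcp_pos: [561.9, -91.2, 137.1]
orientation: [[0.994, -0.106, 0.003], [-0.106, -0.994, -0.002], [0.003, 0.002, -1.0]]
force: [-0.4, -0.5, -2.5]
opening: 30.0
gripper_force: 79.6
```

Run:
```python
from h import *
rows([(560.9,-91.1,92,yaw)])
```

```text
t 35.6 p [561.9 -91.2 137.1] ang -0.107 q [-0.23  0.38  1.65 -0.    1.11  1.44] open 30.0 F [-0.4 -0.5 -2.5]
[0.1, -0.2, -0.1, -0.11, -0.01, 4.51]
```

{"name": "drive_tool", "arguments": {
  "moves": [
    [[0,0,0,-0.1,0,1,1],[0,0,0,-0.1,0,2,1],[0,0,0,-0.1,0,2.5,1],[0,0,0,-0.1,0,2.5,1]]
  ]
}}

```text
time: 36.1
tcp_pos: [559.1, -90.8, 109.7]
orientation: [[0.994, -0.106, -0.002], [-0.106, -0.994, -0.001], [-0.002, 0.001, -1.0]]
force: [-0.8, -0.5, -2.0]
opening: 30.1
gripper_force: 79.6
```

{"name": "drive_tool", "arguments": {
  "moves": [
    [[0,0,0,0.1,0,0.8,1],[0,0,0,0.1,0,1.4,1],[0,0,0,0.1,0,1.7,1],[0,0,0,0.1,0,1.7,1]]
  ]
}}

```text
time: 36.6
tcp_pos: [560.4, -91.0, 93.2]
orientation: [[0.994, -0.106, -0.001], [-0.106, -0.994, -0.001], [-0.001, 0.002, -1.0]]
force: [0.5, -0.7, -1.5]
opening: 30.2
gripper_force: 79.6
```

{"name": "drive_tool", "arguments": {
  "moves": [
    [[0,0,0,0,0,0.2,1],[0,0,0,0,0,0.2,1],[0,0,0,0,0,0.2,0.6],[0,0,0,0,0,0.2,0.45],[0,0,0,0,0,0.2,0.45],[0,0,0,0,0,-5,0.45],[0,0,0,0,0,-10,0.3],[0,0,0,0,0,-14,0.2]]
  ]
}}

```text
time: 37.6
tcp_pos: [561.1, -90.9, 235.9]
orientation: [[0.994, -0.106, 0.002], [-0.106, -0.994, -0.002], [0.002, 0.002, -1.0]]
force: [0.1, 0.2, -0.1]
opening: 68.1
gripper_force: 0.0
```

```bash
cat >> h.py <<'E'
def capfind(s,z,amin=120,amax=4000,lo=156,hi=170):
    "smooth, grey cap discs: uniform patches"
    im=s['pixels']; g=cv2.cvtColor(im,cv2.COLOR_BGR2HSV); v=cv2.GaussianBlur(g[...,2],(3,3),0).astype(np.float32)
    mu=cv2.blur(v,(5,5)); sd=np.sqrt(np.maximum(cv2.blur(v*v,(5,5))-mu*mu,0))
    m=((sd<2.2)&(mu>lo)&(mu<hi)&(cv2.blur(g[...,1],(5,5))<60)).astype(np.uint8)
    n,l,st,c=cv2.connectedComponentsWithStats(m)
    out=[]
    for i in range(1,n):
        w,h=st[i,2],st[i,3]
        if amin<st[i,4]<amax and 0.6<w/h<1.7: out.append((c[i].round(1),st[i].tolist(),atz(s,st[i,0]+(w-1)/2,st[i,1]+(h-1)/2,z).round(1)))
    return out
E
python3 - <<'E'
from h import *
print('test')
for f in('w13','w8','w4'):
    s={'pixels':cv2.imread('pics/%s.png'%f),**cal(f)}
    for o in capfind(s,100): print(f,*o)
s=snap('top','t15')
h=cv2.cvtColor(s['pixels'],cv2.COLOR_BGR2HSV); m=((h[...,0]<18)&(h[...,1]>90)&(h[...,2]>50)).astype(np.uint8)
n,l,st,c=cv2.connectedComponentsWithStats(m)
for i in range(1,n):
    if 15<st[i,4]<2000: print('top',st[i],c[i].round(),atz(s,*c[i],40).round())
rows([(560,-91,330,yaw),(540,150,330,yaw)])
E
```

```text
test
w13 [318.9 180.1] [309, 170, 21, 22, 342] [ 592.7 -406.4  100. ]
w8 [ 53.1 130.8] [43, 120, 22, 23, 363] [532.1 282.9 100. ]
w8 [394.2 131.9] [383, 121, 23, 23, 405] [491.1 -86.  100. ]
top [199 180  13  13  63] [207. 187.] [567. 419.  40.]
top [327 180  14  13  78] [333. 188.] [561. -93.  40.]
top [234 189  14  13  65] [241. 197.] [527. 277.  40.]
top [127 204  33  32 692] [144. 220.] [437. 663.  40.]
t 37.65 p [564.1 -91.6 241.5] ang -0.106 q [-0.23  0.29  1.51 -0.    1.33  1.44] open 67.8 F [ 1.6 -0.7  2.8]
[0.2, -0.7, -0.1, -0.31, 0.02, -8.86]
[0.2, -0.7, -0.1, -4.86, -23.74, -8.98]
```

{"name": "drive_tool", "arguments": {
  "moves": [
    [[0,0,0,0,0,-6,0.2],[0,0,0,-3,-3,-9,0.2],[0,0,0,-6,-8,-9,0.2],[0,0,0,-9,-13,-9,0.2],[0,0,0,-10,-17,-9,0.2],[0,0,0,-10,-17,-9,0.2],[0,0,0,-10,-17,-9,0.2]]
  ]
}}

```text
time: 38.52
tcp_pos: [479.5, 88.7, 323.2]
orientation: [[0.994, -0.106, 0.0], [-0.106, -0.994, -0.002], [0.001, 0.002, -1.0]]
force: [-0.2, -0.4, 0.2]
opening: 68.3
gripper_force: 0.0
```

Run:
```python
from h import *
s=snap('wrist','w15')
for o in capfind(s,118,60): print(*o,'cab',inv(o[2]),'z100:',atz(s,*o[0],100).round(1))
for n,c in(('rr',(-61.5,-74)),('stock',(-130,-70))): print(n,[np.round(proj(s,(*cab(*c),z))) for z in(118,84)])
rows([(531,282,330,yaw),(531,282,180,yaw)])
```

```text
[470.2  84.2] [460, 73, 21, 23, 359] [561.5 -89.  118. ] cab [-60.9 -70.8] z100: [561.7 -98.1 100. ]
[ 35.7 125.2] [26, 116, 20, 20, 282] [569.4 408.5 118. ] cab [-105.2  424.8] z100: [570.5 425.  100. ]
[157.8 144.1] [149, 135, 19, 19, 268] [533.7 273.7 118. ] cab [-126.6  287. ] z100: [532.6 283.9 100. ]
[461.4 146.6] [452, 137, 20, 20, 299] [492.8 -82.4 118. ] cab [-129.9  -71.4] z100: [489.6 -90.8 100. ]
rr [array([473.,  85.]), array([459.,  87.])]
stock [array([460., 147.]), array([448., 143.])]
t 38.575 p [479.6  88.3 323.2] ang -0.107 q [ 0.1   0.12  1.52 -0.    1.5   1.78] open 68.7 F [ 0.3 -1.1 -0.2]
[0.1, -0.0, -0.1, 3.05, -19.81, -0.73]
[0.1, -0.0, -0.1, 3.04, -19.84, 14.27]
```

{"name": "drive_tool", "arguments": {
  "moves": [
    [[0,0,0,1,-6,0,0.25],[0,0,0,2,-12,0,0.25],[0,0,0,3,-18,0,0.25],[0,0,0,3,-19.9,5,0.25],[0,0,0,3,-19.9,10,0.25],[0,0,0,3,-19.9,12.5,0.25],[0,0,0,3,-19.9,12.5,0.25],[0,0,0,3,-19.9,12.5,0.25]]
  ]
}}

```text
time: 39.58
tcp_pos: [531.9, 283.0, 199.0]
orientation: [[0.994, -0.108, 0.002], [-0.108, -0.994, -0.001], [0.002, 0.001, -1.0]]
force: [-0.4, 1.5, -0.5]
opening: 64.3
gripper_force: 0.0
```

Run:
```python
from h import *
s=snap('wrist','w16')
for o in capfind(s,100,200,6000,154,175): print(*o); 
print(proj(s,(532,283.5,100)))
rows([(532,283.5,72,yaw)])
```

```text
[147.3 172.4] [133, 158, 30, 29, 665] [570.9 424.8 100. ]
[319.  197.9] [305, 185, 29, 27, 606] [532.5 283.5 100. ]
(np.float64(319.0878720653385), np.float64(198.50045671808766))
t 39.625 p [532.  283.3 199.6] ang -0.108 q [ 0.42  0.37  1.49 -0.    1.28  2.1 ] open 64.2 F [-0.1 -0.3 -0.6]
[0.0, -0.2, -0.2, -0.04, -0.02, 12.76]
```

{"name": "drive_tool", "arguments": {
  "moves": [
    [[0,0,0,0,0,5,0.25],[0,0,0,0,0,10,0.25],[0,0,0,0,0,12.7,0.25],[0,0,0,0,0,12.7,0.25],[0,0,0,0,0,12.7,0.25],[0,0,0,0,0,12.7,0.6],[0,0,0,0,0,12.7,1],[0,0,0,0,0,12.7,1]]
  ]
}}

```text
time: 40.62
tcp_pos: [531.4, 283.5, 72.9]
orientation: [[0.994, -0.106, 0.003], [-0.106, -0.994, -0.001], [0.003, 0.0, -1.0]]
force: [-0.3, -1.5, 6.7]
opening: 30.0
gripper_force: 78.5
```

{"name": "drive_tool", "arguments": {
  "moves": [
    [[0,0,0,0,0,0,1],[0,0,0,0,0,0,1],[0,0,0,0,0,0,1]]
  ]
}}

```text
time: 41.0
tcp_pos: [531.5, 283.5, 72.9]
orientation: [[0.994, -0.106, 0.003], [-0.106, -0.994, -0.001], [0.003, 0.0, -1.0]]
force: [0.6, -1.1, 6.4]
opening: 30.0
gripper_force: 78.5
```

Run:
```python
from h import *
p=sensors.read_state()['tcp_pos']
TR=lambda i,j:cab(-95.3+34*i,0.5+74*j)
rows([(p[0],p[1],275,yaw),(*TR(1,1),275,yaw),(*TR(1,0),275,yaw)]); print(TR(1,1),TR(1,0))
```

```text
t 41.0 p [531.5 283.5  72.9] ang -0.106 q [ 0.42  0.5   1.64 -0.    1.    2.1 ] open 30.0 F [ 0.6 -1.1  6.4]
[0.0, -0.2, -0.1, 0.06, 0.01, -20.21]
[0.0, -0.2, -0.1, 6.95, 22.2, -20.18]
[0.0, -0.2, -0.1, 6.96, 29.6, -20.18]
[576.34573998  55.51437537] [568.59000949 -18.07807427]
```

{"name": "drive_tool", "arguments": {
  "moves": [
    [[0,0,0,0,0,-4,1],[0,0,0,0,0,-9,1],[0,0,0,0,0,-14,1],[0,0,0,0,0,-18.5,1],[0,0,0,0.5,2,-20.2,1],[0,0,0,2,6.5,-20.2,1],[0,0,0,3.8,12,-20.2,1],[0,0,0,5.5,17.5,-20.2,1]]
  ]
}}

```text
time: 42.0
tcp_pos: [565.4, 101.0, 271.9]
orientation: [[0.994, -0.106, -0.002], [-0.106, -0.994, -0.003], [-0.002, 0.003, -1.0]]
force: [1.1, 0.8, -1.5]
opening: 29.7
gripper_force: 79.6
```

{"name": "drive_tool", "arguments": {
  "moves": [
    [[0,0,0,1,3.2,0,1],[0,0,0,1.3,4.5,0,1],[0,0,0,1.3,4.5,0,1],[0,0,0,1.3,4.5,0,1],[0,0,0,1.3,4.5,0,1],[0,0,0,1.3,4.5,0,1]]
  ]
}}

```text
time: 42.75
tcp_pos: [574.4, 58.7, 273.3]
orientation: [[0.994, -0.105, 0.0], [-0.105, -0.994, -0.002], [0.0, 0.002, -1.0]]
force: [0.1, -0.6, -2.6]
opening: 30.2
gripper_force: 79.6
```

```bash
cat >> h.py <<'E'
def upright(s,z0=72.9):
    st=sensors.read_state();p=np.array(st['tcp_pos']);x=down(yaw)[:,0];b=p-[0,0,z0]
    print('pred base far',np.round(proj(s,b+28*x)),'captop',np.round(proj(s,b+[0,0,100])))
    h=cv2.cvtColor(cv2.GaussianBlur(s['pixels'],(3,3),0),cv2.COLOR_BGR2HSV)
    print(' '.join('%d:%d/%d/%d'%(r,*h[r,319]) for r in range(160,290,3)))
E
python3 - <<'E'
from h import *
s=snap('wrist','w17'); upright(s); rows([(575.3,55.5,130,yaw)])
E
```

```text
pred base far [320. 173.] captop [321. 280.]
160:20/7/104 163:30/10/105 166:20/7/104 169:15/5/104 172:20/15/101 175:11/85/63 178:21/22/81 181:20/18/83 184:21/22/81 187:20/16/94 190:9/88/61 193:10/110/74 196:11/133/92 199:10/129/93 202:11/133/92 205:11/135/91 208:11/132/93 211:11/130/92 214:10/130/92 217:11/134/93 220:11/133/92 223:30/13/80 226:30/12/82 229:23/13/81 232:36/15/83 235:23/12/83 238:30/12/82 241:30/12/84 244:30/9/83 247:60/2/115 250:109/16/172 253:107/21/172 256:108/19/173 259:109/21/172 262:111/19/171 265:108/19/172 268:109/21/173 271:108/19/172 274:108/19/171 277:107/21/172 280:111/19/171 283:108/18/172 286:108/18/171 289:106/19/171
t 42.8 p [574.4  58.5 273.4] ang -0.105 q [ 0.03  0.28  1.44 -0.    1.42  1.71] open 29.9 F [ 0.2 -0.3 -1.8]
[0.1, -0.0, -0.0, 0.11, 0.27, 14.34]
```

{"name": "drive_tool", "arguments": {
  "moves": [
    [[0,0,0,0.1,0.3,4,1],[0,0,0,0.1,0.3,8.5,1],[0,0,0,0.1,0.3,12,1],[0,0,0,0.1,0.3,13.7,1],[0,0,0,0.1,0.3,13.7,1],[0,0,0,0.1,0.3,13.7,1],[0,0,0,0.1,0.3,13.7,1]]
  ]
}}

```text
time: 43.68
tcp_pos: [576.3, 54.4, 137.7]
orientation: [[0.994, -0.106, 0.003], [-0.106, -0.994, -0.002], [0.003, 0.001, -1.0]]
force: [-0.2, 1.6, -1.5]
opening: 30.2
gripper_force: 79.7
```

{"name": "drive_tool", "arguments": {
  "moves": [
    [[0,0,0,0,0,1,1],[0,0,0,0,0,2,1],[0,0,0,0,0,2.5,1],[0,0,0,0,0,2.5,1]]
  ]
}}

```text
time: 44.18
tcp_pos: [574.6, 54.3, 110.4]
orientation: [[0.994, -0.106, -0.002], [-0.106, -0.994, -0.002], [-0.002, 0.002, -1.0]]
force: [-0.1, 0.8, -1.4]
opening: 29.9
gripper_force: 79.7
```

In the cell with no contact. Now down to the floor, release and rise.

{"name": "drive_tool", "arguments": {
  "moves": [
    [[0,0,0,0,0,0.8,1],[0,0,0,0,0,1.5,1],[0,0,0,0,0,1.9,1],[0,0,0,0,0,1.9,1],[0,0,0,0,0,1.9,0.6],[0,0,0,0,0,1.9,0.45],[0,0,0,0,0,1.9,0.45]]
  ]
}}

```text
time: 45.05
tcp_pos: [575.6, 54.3, 92.8]
orientation: [[0.994, -0.106, 0.001], [-0.106, -0.994, -0.002], [0.001, 0.001, -1.0]]
force: [-0.5, -0.4, -0.4]
opening: 46.8
gripper_force: 0.0
```

{"name": "drive_tool", "arguments": {
  "moves": [
    [[0,0,0,0,0,-4,0.45],[0,0,0,0,0,-9,0.4],[0,0,0,0,0,-15,0.3],[0,0,0,-2,-1,-21,0.25],[0,0,0,-4,-6,-24,0.25],[0,0,0,-4,-12,-24,0.25],[0,0,0,-3,-18,-24,0.25],[0,0,0,-2,-24,-24,0.25]]
  ]
}}

```text
time: 46.05
tcp_pos: [581.0, 297.2, 332.8]
orientation: [[0.994, -0.106, 0.002], [-0.106, -0.994, -0.001], [0.002, 0.001, -1.0]]
force: [0.3, -0.4, 0.3]
opening: 64.1
gripper_force: 0.0
```

Run:
```python
from h import *
s=snap('wrist','w18')
for o in capfind(s,100,60,4000,150,178): print(*o,'z118 cab',inv(atz(s,*o[0],118)))
rows([(570.5,424.5,300,yaw),(570.5,424.5,200,yaw)])
```

```text
[291.   13.7] [274, 0, 34, 26, 316] [761.  310.5 100. ] z118 cab [ 89.6 345.4]
[299.6  52.1] [282, 28, 47, 39, 415] [724.6 298.5 100. ] z118 cab [ 52.4 337. ]
[141.2  59.3] [118, 48, 44, 30, 349] [729.  493.9 100. ] z118 cab [ 45.3 513.9]
[367.9  61.8] [339, 48, 45, 29, 446] [701.9 234.9 100. ] z118 cab [ 42.4 260.7]
[373.7  89.1] [363, 78, 22, 23, 184] [670.6 221.8 100. ] z118 cab [ 13.8 252.7]
[147.7  93. ] [143, 88, 10, 13, 61] [694.  494.3 100. ] z118 cab [ 10.  512.9]
[ 55.5 102.3] [49, 92, 15, 17, 93] [699.1 606.9 100. ] z118 cab [ -0.  621.7]
[142.9 111.4] [119, 99, 41, 25, 299] [675.9 510.2 100. ] z118 cab [-10.3 522.1]
[114.7 110.6] [111, 106, 9, 10, 66] [679.6 539.4 100. ] z118 cab [ -9.4 554.9]
[ 51.9 122.7] [31, 113, 36, 22, 171] [673.3 626.5 100. ] z118 cab [-23.  632.1]
[257.7 121.3] [251, 114, 13, 15, 116] [648.7 367.8 100. ] z118 cab [-21.8 388.2]
[194.9 124.3] [186, 119, 17, 14, 82] [651.7 447.  100. ] z118 cab [-25.1 463. ]
[633.1 154.7] [625, 145, 15, 19, 222] [ 556.7 -105.5  100. ] z118 cab [-62.2 -69.9]
[516.6 154.3] [508, 146, 19, 18, 248] [571.8  41.9 100. ] z1
[... 738 characters left out ...]
0. ] z118 cab [-173.3  -67.5]
[ 78.  248.8] [68, 240, 19, 17, 164] [503.7 651.5 100. ] z118 cab [-188.2  642.1]
[197.8 259.6] [180, 242, 38, 40, 674] [464.1 484.9 100. ] z118 cab [-204.9  482. ]
[279.2 280. ] [271, 272, 15, 19, 156] [419.8 375.6 100. ] z118 cab [-237.3  371.8]
[584.2 279.6] [579, 272, 11, 14, 74] [375.5 -73.9 100. ] z118 cab [-237.8  -57.2]
[268.1 320. ] [248, 293, 53, 48, 960] [358.3 391.  100. ] z118 cab [-304.8  391. ]
[ 90.4 308.1] [78, 298, 26, 21, 403] [403.7 666.6 100. ] z118 cab [-283.3  647.6]
t 46.1 p [582.6 305.4 331.3] ang -0.102 q [0.42 0.37 1.16 0.   1.61 2.09] open 64.1 F [5.6 5.6 0.4]
[-0.4, -0.1, 0.2, -2.42, -11.7, 3.2]
[-0.4, -0.1, 0.2, -2.44, -11.64, 13.2]
```

{"name": "drive_tool", "arguments": {
  "moves": [
    [[0,0,0,-1,-6,0,0.25],[0,0,0,-2.4,-11.7,3,0.25],[0,0,0,-2.4,-11.7,8,0.25],[0,0,0,-2.4,-11.7,12.5,0.25],[0,0,0,-2.4,-11.7,12.5,0.25],[0,0,0,-2.4,-11.7,12.5,0.25],[0,0,0,-2.4,-11.7,12.5,0.25]]
  ]
}}

```text
time: 46.98
tcp_pos: [571.2, 414.8, 210.0]
orientation: [[0.994, -0.107, 0.005], [-0.107, -0.994, 0.001], [0.005, -0.002, -1.0]]
force: [0.2, -0.3, -0.1]
opening: 63.9
gripper_force: 0.0
```

Run:
```python
from h import *
s=snap('wrist','w19')
for o in capfind(s,100,400,1500,154,178):
    if abs(o[2][1]-425)<40: print(*o)
rows([(570.4,425.5,72,yaw)])
```

```text
t 47.025 p [571.  414.6 209.8] ang -0.107 q [ 0.57  0.5   1.24 -0.    1.4   2.25] open 63.7 F [ 0.6 -0.5  0.1]
[-0.1, -0.2, -0.1, -0.23, -1.05, 13.78]
```

Run:
```python
from h import *
s={'pixels':cv2.imread('pics/w19.png'),**cal('w19')}
u,v=map(int,proj(s,(570.4,425.5,100))); print(u,v)
h=cv2.cvtColor(cv2.GaussianBlur(s['pixels'],(3,3),0),cv2.COLOR_BGR2HSV)
for r in range(v-45,v+28,4): print(r,' '.join('%3d'%h[r,c,2]+('o' if h[r,c,1]>90 and h[r,c,0]<25 else ' ') for c in range(u-36,u+37,4)))
```

```text
308 197
152 140  140  138  139  137  146  142  140  135  100   92  103  140  147  143  140  142  138  137 
156 140  139  139  138  140  143  136   76   74   81   81   77   74   84  137  135  147  142  137 
160 140  140  139  141  140  142   79   73   71   81o  76o  74   71   83   78  142  142  139  139 
164 135  141  139  143  140   98   81o  89o  88o  84o  84o  83o  82o  76o  82  114  141  143  138 
168 138  136  139  139  125   88o  91o  89o  87o  86o  83o  83o  79o  79o  78o  78  143  141  143 
172 138  139  135  139   92   91o  91o  90o  89o  88o  84o  81o  80o  80o  79o  73o 136  137  143 
176 138  142  137  136   93o  94o  91o  88   75   75   76   76   79   79o  78o  79o 119  141  142 
180 136  139  137  118   95o  95o  91o  75   77   87   84   74   73   80o  78o  78o  97  143  146 
184 139  135  140  114   94o  94o  82  137  154  153  153  153   87   73   79o  79o  89  144  141 
188 137  138  141  119   94o  90o 146  152  153  152  153  153  153   87   78o  78o  98  137  136 
192 138  138  135  135   94o 107  154  154  154  154  153  154  153  136   79o  78o 119  138  139 
196 145  138  134  137  102  119  152  154  154  153  153  153  152  153   78o  81  143  140  136 
200 138  137  135  136  136  114  153  153  153  153  153  153  153  148   80o 129  139  140  134 
204 140  142  137  139  138  134  154  152  152  154  153  153  153  110  128  140  138  140  138 
208 136  138  139  139  137  133  136  154  153  153  154  153  150  142  140  142  140  138  140 
212 141  145  137  139  139  139  138  139  147  151  147  145  142  142  140  137  140  138  139 
216 138  140  136  139  139  140  138  135  135  136  136  137  139  142  141  141  145  142  138 
220 140  145  139  143  141  139  142  142  139  139  138  133  139  144  137  141  145  141  137 
224 137  140  137  142  141  139  136  139  137  140  139  133  138  139  139  141  138  141  140
```

{"name": "drive_tool", "arguments": {
  "moves": [
    [[0,0,0,-0.2,-1,5,0.25],[0,0,0,-0.2,-1,10,0.25],[0,0,0,-0.2,-1,13.7,0.25],[0,0,0,-0.2,-1,13.7,0.25],[0,0,0,-0.2,-1,13.7,0.25],[0,0,0,-0.2,-1,13.7,0.6],[0,0,0,-0.2,-1,13.7,1],[0,0,0,-0.2,-1,13.7,1]]
  ]
}}

```text
time: 48.02
tcp_pos: [569.9, 424.6, 72.4]
orientation: [[0.994, -0.106, 0.004], [-0.106, -0.994, 0.0], [0.004, -0.001, -1.0]]
force: [0.4, -0.4, 6.7]
opening: 29.8
gripper_force: 78.8
```

{"name": "drive_tool", "arguments": {
  "moves": [
    [[0,0,0,0,0,0,1],[0,0,0,0,0,0,1],[0,0,0,0,0,0,1]]
  ]
}}

```text
time: 48.4
tcp_pos: [569.9, 424.6, 72.4]
orientation: [[0.994, -0.106, 0.004], [-0.106, -0.994, 0.0], [0.004, -0.001, -1.0]]
force: [-0.9, -1.3, 5.2]
opening: 29.9
gripper_force: 78.8
```

Run:
```python
from h import *
p=sensors.read_state()['tcp_pos']
rows([(p[0],p[1],275,yaw),(*cab(-129.3,0.5),275,yaw)]); print(cab(-129.3,0.5))
```

```text
t 48.4 p [569.9 424.6  72.4] ang -0.106 q [ 0.58  0.62  1.38 -0.    1.13  2.26] open 29.9 F [-0.9 -1.3  5.2]
[-0.0, -0.2, -0.1, 0.07, -0.01, -20.26]
[-0.0, -0.2, -0.1, -2.15, 44.02, -20.3]
[500.96451522 -10.95118679]
```

{"name": "drive_tool", "arguments": {
  "moves": [
    [[0,0,0,0,0,-4,1],[0,0,0,0,0,-9,1],[0,0,0,0,0,-14,1],[0,0,0,0,1,-18.5,1],[0,0,0,-0.3,5,-20.3,1],[0,0,0,-0.7,10.5,-20.3,1],[0,0,0,-1.1,16.5,-20.3,1],[0,0,0,-1.5,22.5,-20.3,1]]
  ]
}}

```text
time: 49.4
tcp_pos: [528.9, 200.6, 273.6]
orientation: [[0.994, -0.106, 0.001], [-0.106, -0.994, -0.002], [0.001, 0.002, -1.0]]
force: [0.9, -1.1, -1.4]
opening: 30.1
gripper_force: 79.6
```

Run:
```python
from h import *
rows([(*cab(-129.3,74),275,yaw)])
```

```text
t 49.4 p [528.9 200.6 273.6] ang -0.106 q [ 0.29  0.26  1.46 -0.    1.42  1.97] open 30.1 F [ 0.9 -1.1 -1.4]
[0.1, -0.1, -0.0, -0.55, 13.98, -0.12]
```

{"name": "drive_tool", "arguments": {
  "moves": [
    [[0,0,0,-0.2,5,0,1],[0,0,0,-0.4,9.5,0,1],[0,0,0,-0.5,12.5,0,1],[0,0,0,-0.5,13.9,0,1],[0,0,0,-0.5,13.9,0,1],[0,0,0,-0.5,13.9,0,1],[0,0,0,-0.5,13.9,0,1],[0,0,0,-0.5,13.9,0,1]]
  ]
}}

```text
time: 50.4
tcp_pos: [510.0, 65.4, 273.1]
orientation: [[0.994, -0.105, -0.0], [-0.105, -0.994, -0.001], [-0.0, 0.001, -1.0]]
force: [0.5, -0.1, -2.5]
opening: 29.6
gripper_force: 79.5
```

Run:
```python
from h import *
s=snap('wrist','w20'); upright(s,72.4); rows([(*cab(-129.3,74),130,yaw)])
for u in [(-26.5,114),(-26.5,-112),(-165,114),(-165,-112)]: print(np.round(proj(s,(*cab(*u),54))))
# column profiles through tray front-left area: front wall edge rows
h=cv2.cvtColor(cv2.GaussianBlur(s['pixels'],(3,3),0),cv2.COLOR_BGR2HSV)[...,2]
print({c:[(r,int(h[r,c])) for r in range(185,235,2)] for c in (380,400)})
```

```text
pred base far [320. 173.] captop [321. 281.]
160:20/7/105 163:15/10/105 166:30/7/105 169:30/5/106 172:20/7/107 175:10/85/63 178:20/28/83 181:21/22/82 184:23/24/86 187:26/22/83 190:11/45/80 193:11/94/68 196:12/126/89 199:11/127/94 202:10/127/94 205:11/130/94 208:11/127/94 211:11/130/92 214:11/129/93 217:11/129/95 220:11/136/94 223:11/60/89 226:30/12/83 229:30/12/83 232:18/16/82 235:30/9/83 238:30/12/84 241:18/15/85 244:30/9/83 247:23/12/88 250:105/13/161 253:111/21/174 256:109/20/175 259:108/22/175 262:109/21/174 265:108/22/174 268:109/21/173 271:107/21/173 274:107/21/174 277:111/19/174 280:108/19/174 283:108/19/173 286:106/19/172 289:108/19/172
t 50.45 p [510.   65.2 273.1] ang -0.105 q [ 0.05  0.19  1.56 -0.    1.39  1.72] open 29.8 F [-0.8 -0.3 -0.7]
[0.1, 0.0, -0.0, -0.1, 0.3, 14.31]
[287.  84.]
[483.  83.]
[291. 198.]
[465. 198.]
{380: [(185, 106), (187, 95), (189, 51), (191, 51), (193, 51), (195, 86), (197, 114), (199, 158), (201, 161), (203, 161), (205, 160), (207, 162), (209, 159), (211, 160), (213, 156), (215, 157), (217, 164), (219, 166), (221, 165), (223, 161), (225, 158), (227, 163), (229, 162), (231, 159), (233, 155)], 400: [(185, 55), (187, 56), (189, 55), (191, 53), (193, 53), (195, 87), (197, 114), (199, 152), (201, 152), (203, 151), (205, 144), (207, 135), (209, 126), (211, 116), (213, 115), (215, 111), (217, 104), (219, 99), (221, 91), (223, 103), (225, 123), (227, 129), (229, 159), (231, 163), (233, 157)]}
```

{"name": "drive_tool", "arguments": {
  "moves": [
    [[0,0,0,-0.1,0.3,4,1],[0,0,0,-0.1,0.3,8.5,1],[0,0,0,-0.1,0.3,12,1],[0,0,0,-0.1,0.3,13.7,1],[0,0,0,-0.1,0.3,13.7,1],[0,0,0,-0.1,0.3,13.7,1],[0,0,0,-0.1,0.3,13.7,1]]
  ]
}}

```text
time: 51.32
tcp_pos: [509.6, 61.6, 137.5]
orientation: [[0.994, -0.106, 0.003], [-0.106, -0.994, -0.002], [0.003, 0.001, -1.0]]
force: [0.4, -0.4, -2.5]
opening: 29.6
gripper_force: 79.6
```

Run:
```python
from h import *
rows([(*cab(-129.0,74),110,yaw)])
```

```text
t 51.325 p [509.6  61.6 137.5] ang -0.106 q [ 0.04  0.31  1.76 -0.    1.06  1.72] open 29.6 F [ 0.4 -0.4 -2.5]
[0.1, -0.2, -0.1, -0.08, -0.05, 2.75]
```

{"name": "drive_tool", "arguments": {
  "moves": [
    [[0,0,0,0.1,0,0.5,1],[0,0,0,0.1,0,1,1],[0,0,0,0.1,0,1.5,1],[0,0,0,0.1,0,2,1],[0,0,0,0.1,0,2.5,1],[0,0,0,0.1,0,2.5,1]]
  ]
}}

```text
time: 52.08
tcp_pos: [509.2, 61.3, 110.7]
orientation: [[0.994, -0.106, -0.001], [-0.106, -0.994, -0.002], [-0.001, 0.002, -1.0]]
force: [0.6, -0.3, -2.2]
opening: 30.4
gripper_force: 79.6
```

{"name": "drive_tool", "arguments": {
  "moves": [
    [[0,0,0,0,0,0.8,1],[0,0,0,0,0,1.5,1],[0,0,0,0,0,1.95,1],[0,0,0,0,0,1.95,1],[0,0,0,0,0,1.95,0.6],[0,0,0,0,0,1.95,0.45],[0,0,0,0,0,1.95,0.45]]
  ]
}}

```text
time: 52.95
tcp_pos: [510.0, 61.3, 92.2]
orientation: [[0.994, -0.106, 0.001], [-0.106, -0.994, -0.002], [0.001, 0.002, -1.0]]
force: [0.2, 0.1, -0.0]
opening: 46.7
gripper_force: 0.0
```

{"name": "drive_tool", "arguments": {
  "moves": [
    [[0,0,0,0,0,-4,0.45],[0,0,0,0,0,-9,0.4],[0,0,0,0,0,-15,0.4],[0,0,0,-2,2,-21,0.5],[0,0,0,-5,5,-24,0.5],[0,0,0,-6,8,-24,0.5],[0,0,0,-6,8,-24,0.5],[0,0,0,-6,8,-24,0.5]]
  ]
}}

```text
time: 53.95
tcp_pos: [441.5, -11.2, 331.8]
orientation: [[0.994, -0.107, 0.0], [-0.107, -0.994, -0.001], [0.0, 0.001, -1.0]]
force: [0.6, 0.3, -0.6]
opening: 42.8
gripper_force: 0.0
```

Run:
```python
from h import *
s=snap('wrist','w21')
for o in capfind(s,118,60,1500,150,182):
    c=inv(o[2])
    if abs(c[1])<120 and -180<c[0]<-20: print(*o,'cab',c)
print('pull pred',np.round(proj(s,(*cab(-201,-43.5),150))))
p=cab(-201,-43.5); rows([(*p,200,yaw),(*p,124,yaw)])
print('exp pull', 427.8-2,-48.1)
find(s)
t=snap('top','t21'); h=cv2.cvtColor(t['pixels'],cv2.COLOR_BGR2HSV); m=((h[...,0]<18)&(h[...,1]>90)&(h[...,2]>50)).astype(np.uint8)
n,l,st,c=cv2.connectedComponentsWithStats(m)
for i in range(1,n):
    if 15<st[i,4]<2000: print('top',st[i],c[i].round(),atz(t,*c[i],40).round())
```

```text
[377.8  58.2] [368, 47, 21, 24, 369] [561.2 -89.7 118. ] cab [-61.1 -71.5]
[248.3  59.1] [238, 48, 21, 23, 367] [576.1  54.1 118. ] cab [-61.4  73.1]
[252.1 121. ] [243, 111, 19, 21, 291] [509.9  61.4 118. ] cab [-128.    73.4]
[373.8 122.5] [365, 113, 19, 20, 287] [492.7 -81.8 118. ] cab [-130.1  -70.8]
[221.8 121.8] [214, 115, 13, 16, 66] [512.2  99.3 118. ] cab [-129.7  111.3]
[249.  163.5] [244, 156, 11, 14, 102] [461.5  73.7 118. ] cab [-177.4   80.5]
pull pred [352. 188.]
t 54.0 p [441.6 -11.  331.6] ang -0.106 q [-0.12  0.05  1.59 -0.    1.51  1.56] open 42.5 F [ 0.  -0.   0.6]
[0.1, 0.0, -0.1, -1.26, 3.76, 13.16]
[0.1, 0.0, -0.1, -1.26, 3.75, 20.76]
exp pull 425.8 -48.1
orange [235  41  44  48 781] [262.  69.]
orange [349  40  43  48 788] [365.  68.]
orange [241  99  40  44 646] [265. 118.]
orange [348 100  39  43 659] [362. 119.]
top [127 204  33  32 703] [144. 220.] [437. 663.  40.]
```

All four bottles stand upright in separate cells. Now I'll grip the pull and slide the tray home.

{"name": "drive_tool", "arguments": {
  "moves": [
    [[0,0,0,-1.1,3.7,5,0.5],[0,0,0,-1.1,3.7,10,0.5],[0,0,0,-1.1,3.7,13,0.5],[0,0,0,-1.1,3.7,18,0.5],[0,0,0,-1.1,3.7,20.6,0.5],[0,0,0,-1.1,3.7,20.6,0.5],[0,0,0,-1.1,3.7,20.6,0.8],[0,0,0,-1.1,3.7,20.6,1]]
  ],
  "grip_force": 50
}}

```text
time: 55.05
tcp_pos: [427.9, -48.2, 127.2]
orientation: [[0.994, -0.106, 0.003], [-0.106, -0.994, -0.004], [0.003, 0.003, -1.0]]
force: [0.8, -4.2, -2.2]
opening: 15.1
gripper_force: 50.2
```

{"name": "drive_tool", "arguments": {
  "moves": [
    [[0,0,0,0,0,0,1],[0,0,0,0,0,0,1]]
  ]
}}

```text
time: 55.3
tcp_pos: [427.9, -48.2, 127.2]
orientation: [[0.994, -0.106, 0.003], [-0.106, -0.994, -0.003], [0.004, 0.003, -1.0]]
force: [-0.1, -3.9, 5.3]
opening: 15.2
gripper_force: 51.2
```

Run:
```python
from h import *
st=sensors.read_state(); p=st['tcp_pos']; d=cab(171,0)-O
rows([(p[0]+d[0],p[1]+d[1],p[2],yaw),(597,-66.5,p[2],yaw)])
```

```text
t 55.3 p [427.9 -48.2 127.2] ang -0.107 q [-0.21  0.22  1.94 -0.    0.97  1.47] open 15.2 F [-0.1 -3.9  5.3]
[0.2, -0.2, -0.1, 17.1, -0.03, 0.06]
[0.2, -0.2, -0.1, 17.01, 0.02, 0.06]
```

{"name": "drive_tool", "arguments": {
  "moves": [
    [[0,0,0,0.5,0,0,1],[0,0,0,1.5,0,0,1],[0,0,0,3,0,0,1],[0,0,0,4.6,0,0,1],[0,0,0,6.2,0,0,1],[0,0,0,7.8,0,0,1],[0,0,0,9.4,0,0,1],[0,0,0,11,0,0,1]]
  ]
}}

```text
time: 56.3
tcp_pos: [536.1, -60.2, 127.2]
orientation: [[0.994, -0.106, 0.0], [-0.106, -0.994, -0.003], [0.0, 0.003, -1.0]]
force: [-3.1, -5.0, 7.4]
opening: 14.9
gripper_force: 51.6
```

{"name": "drive_tool", "arguments": {
  "moves": [
    [[0,0,0,1.5,0,0,1],[0,0,0,3,0,0,1],[0,0,0,4.4,0,0,1],[0,0,0,5.4,0,0,1],[0,0,0,6,0,0,1],[0,0,0,6.2,0,0,1],[0,0,0,6.3,0,0,1],[0,0,0,6.3,0,0,1]]
  ]
}}

```text
time: 57.3
tcp_pos: [596.8, -66.9, 127.2]
orientation: [[0.994, -0.106, -0.003], [-0.106, -0.994, -0.003], [-0.002, 0.003, -1.0]]
force: [-6.0, -5.2, 9.2]
opening: 15.0
gripper_force: 51.9
```

{"name": "drive_tool", "arguments": {
  "moves": [
    [[0,0,0,0,0,0,1],[0,0,0,0,0,0,0.6],[0,0,0,0,0,0,0.45],[0,0,0,0,0,0,0.45],[0,0,0,0,0,-5,0.45],[0,0,0,0,0,-11,0.45],[0,0,0,-4,0,-17,0.45],[0,0,0,-10,0,-20,0.45]]
  ]
}}

```text
time: 58.3
tcp_pos: [511.9, -56.2, 322.1]
orientation: [[0.994, -0.106, 0.005], [-0.106, -0.994, -0.002], [0.005, 0.002, -1.0]]
force: [-0.4, 0.2, 0.8]
opening: 47.0
gripper_force: 0.0
```

{"name": "drive_tool", "arguments": {
  "moves": [
    [[0,0,0,-4,0,0,0.3],[0,0,0,-4,0,0,0.3],[0,0,0,-4,0,0,0.3],[0,0,0,-4,0,0,0.3]]
  ]
}}

```text
time: 58.8
tcp_pos: [471.7, -51.9, 318.9]
orientation: [[0.994, -0.106, -0.0], [-0.106, -0.994, -0.001], [-0.0, 0.001, -1.0]]
force: [0.1, 0.1, -1.5]
opening: 59.7
gripper_force: 0.0
```

Run:
```python
from h import *
s=snap('wrist','w22'); rows([])
print('pull home pred',np.round(proj(s,(*cab(-31,-43.5),150))))
v=cv2.cvtColor(cv2.GaussianBlur(s['pixels'],(3,3),0),cv2.COLOR_BGR2HSV)[...,2]
print('pull area'); 
for r in range(80,150,5): print(r,' '.join('%3d'%v[r,c] for c in range(310,390,5)))
# door edges: expected top inner edges at 90 deg
for n,c in(('R hinge',(0,-145)),('R free',(-219,-145)),('R face',(-219,-210)),('L hinge',(0,145)),('L free',(-73,145))): print(n,np.round(proj(s,(*cab(*c),165))))
t=snap('top','t22'); a=cv2.imread('pics/top0.png')
d=cv2.absdiff(a,t['pixels']).max(2)
for n,(x0,x1,y0,y1) in dict(rack=(200,260,145,165),bin=(125,165,200,240),tip=(440,475,195,235),pen=(393,415,228,266)).items(): print(n,int(d[y0:y1,x0:x1].mean()),int(d[y0:y1,x0:x1].max()))
```

```text
t 58.85 p [471.6 -52.  318.8] ang -0.106 q [-0.2   0.1   1.55 -0.    1.48  1.48] open 60.1 F [ 0.8 -1.2 -0. ]
pull home pred [319.  56.]
pull area
80  91  91  89  91  90  91  90  90  91  92  90  90  89  91  91  90
85  91  92  91  90  90  92  90  93  91  91  90  91  91  91  92  89
90  91  92  92  91  91  90  91  91  92  89  91  90  93  90  91  89
95  88  91  91  90  91  90  90  90  89  89  89  91  90  90  89  88
100 138 139 140 146 145 144 142 141 141 139 140 140 143 142 143 145
105 137 140 139 139 138 138 138 138 137 144 141 147 144 140 141 139
110 135 145 141 142 142 140 143 141 139 140 143 142 145 142 142 142
115 141 142 140 139 137 139 141 137 137 142 142 141 141 141 144 145
120 137 141 141 137 143 144 143 141 142 140 141 139 139 138 144 143
125 140 139 139 140 144 143 140 142 140 139 142 142 141 143 140 141
130 142 139 138 138 138 143 141 148 139 141 138 142 145 141 140 146
135 137 140 140 138 141 140 142 142 144 137 142 137 146 144 137 139
140 144 141 141 141 138 142 138 144 141 141 141 136 145 136 144 140
145 144 139 145 138 145 143 137 144 142 138 141 143 142 139 142 142
R hinge [434.  14.]
R free [411. 239.]
R face [469. 239.]
L hinge [107.  15.]
L free [124. 101.]
rack 4 7
bin 4 8
tip 4 8
pen 4 8
```

Run:
```python
from h import *
s={'pixels':cv2.imread('pics/w22.png'),**cal('w22')}
im=cv2.GaussianBlur(s['pixels'],(5,5),0)
h=cv2.cvtColor(im,cv2.COLOR_BGR2HSV)
for r in (60,120,180,220): print(r,'R',' '.join('%d:%d/%d'%(c,h[r,c,0],h[r,c,2]) for c in range(396,490,4)))
for r in (40,80): print(r,'L',' '.join('%d:%d/%d'%(c,h[r,c,0],h[r,c,2]) for c in range(40,150,4)))
```

```text
60 R 396:110/141 400:115/142 404:115/143 408:115/143 412:120/141 416:115/141 420:116/144 424:116/144 428:115/142 432:60/102 436:105/135 440:103/134 444:103/136 448:103/136 452:103/136 456:103/136 460:103/134 464:103/134 468:105/133 472:103/133 476:103/133 480:105/134 484:105/135 488:105/135
120 R 396:120/141 400:120/141 404:115/140 408:120/146 412:115/138 416:115/138 420:114/139 424:120/145 428:0/104 432:103/137 436:100/136 440:105/138 444:101/139 448:103/141 452:103/140 456:107/140 460:103/139 464:103/139 468:101/138 472:101/138 476:103/139 480:101/138 484:101/138 488:103/141
180 R 396:115/143 400:120/138 404:115/143 408:116/143 412:120/142 416:115/144 420:120/142 424:60/106 428:103/137 432:103/137 436:101/138 440:101/136 444:103/138 448:103/138 452:107/138 456:103/137 460:103/137 464:103/137 468:101/135 472:105/136 476:103/136 480:101/136 484:105/136 488:105/135
220 R 396:120/141 400:120/140 404:115/142 408:115/142 412:120/142 416:120/142 420:110/127 424:103/134 428:105/138 432:103/136 436:103/137 440:105/137 444:105/139 448:105/141 452:103/140 456:105/140 460:105/140 464:103/140 468:107/139 472:103/139 476:105/138 480:105/136 484:105/138 488:105/139
40 L 40:103/131 44:101/132 48:105/131 52:105/132 56:103/133 60:103/133 64:101/133 68:103/133 72:103/134 76:103/136 80:105/135 84:103/135 88:103/135 92:103/134 96:105/133 100:105/135 104:105/134 108:98/104 112:23/68 116:18/78 120:18/79 124:24/79 128:23/78 132:18/79 136:18/78 140:23/77 144:18/73 148:23/67
80 L 40:115/141 44:120/141 48:109/138 52:105/136 56:103/135 60:107/135 64:102/136 68:101/135 72:105/134 76:103/133 80:105/133 84:105/135 88:101/136 92:105/133 96:101/133 100:103/134 104:103/135 108:103/134 112:103/135 116:30/71 120:23/66 124:15/67 128:15/65 132:30/66 136:15/66 140:20/68 144:115/140 148:120/144
```

Run:
```python
from h import *
s=cal('w22')
for a,b in(((434,60),(421,220)),((107,40),(115,80))):
    p,q=inv(atz(s,*a,165)),inv(atz(s,*b,165)); d=q-p; print(p,q,np.degrees(np.arctan2(d[1],-d[0])))
```

```text
[ -37.  -149.7] [-196.  -154.1] -1.585139037415151
[-20.1 149.5] [-53.8 149.4] -0.1700166508802909
```

Both doors are within 2° of right angles, the tray is home and the bystanders haven't moved. Handing in.

```bash
python3 -c "
from station import robot
print(robot.hand_in())"
```

```text
the job is handed in; nothing more can be done
None
```

The job is handed in: both doors stand open within about 2° of square, all three bench bottles and the stock bottle were upright in their own cells before the tray went fully home, and the bystanders have not moved; on the way, one bottle caught the tray's front rim and tipped over in the tray, so I stood it on the bench, regripped it and placed it again.

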